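# Pack a flag-mount kit into its trays

### The job

Take the aluminium wall plate out of the plywood rack, where it stands on edge, lay it down flat on the black rubber mat and let go, then pick it up again and lay it flat in the grey tray that has the sprung ejector pad and let go; then press it down until the pad's latch catches and it stays down. Also lay the brass leaf-shaped finial flat in the other grey tray, its pointed head in the wide end and its shank in the narrow end. Leave the bottle, the tape roll and the screwdriver where they are.

Things in the scene. Friction and masses are not known exactly. Their poses are not given: they have to be found in the camera images.
- plate_c (a point): Centre of the loose aluminium wall plate: flat bar 150 x 50 x 12 mm, 0.24 kg, alike both ways round, two dark screw holes in each face. x along its 150 mm length, y through its 12 mm thickness, z across its 50 mm width. At first it stands on a long edge in the rack, z up; lying flat, its y axis is vertical (up or down). It can stand on its edge unheld and is easily tipped over.
- rack: Fixed plywood rack, base 180 (x) x 70 mm, 8 mm thick; the plate stands on it along x, its top edge 58 mm above the bench. Four posts, 30 mm tall, at x = +-55 mm (16 mm in x, 12 mm in y) leave a slot 16 mm wide; between the pairs 94 mm of the plate is free on both sides. Origin: centre of underside; z up.
- mat: fixed black rubber mat, 200 mm (x) by 140 mm (y), 3 mm thick, bare at the start. The plate can stand on its edge on it and be tipped over. Origin: centre of its underside, on the bench; z up.
- plate_tray: Fixed grey tray for the plate, 235 (x -100 to 135) x 120 mm, floor 6 mm, sprung pad, catch beyond the +x end. Compartment 158 (x) x 58 mm between corner blocks 30 mm tall: side blocks x = +-49 to 79 mm, inner faces y = +-29; end blocks' inner faces x = +-79. Sides open between these for fingers. Plate in place: centred here, length on x. Origin: centre of underside, on the bench; z up.
- pad (a joint): Travel of the sprung steel ejector pad (110 x 36 mm) in m: 0 = up (start; pad top 22 mm above the bench, top of a plate on it 34 mm), 0.012 = fully down (10 and 22 mm). It resists with about 9 N (the plate's weight does not move it); past 7 mm the catch snaps over, takes it fully down and holds it there with about 8 N.
- finial_c (a point): Centre (half-way up) of the loose brass finial lying flat on the bench: 134 mm long, 14 mm thick, 0.25 kg. x towards its pointed tip, z up. Shank 26 mm wide, square-sided, from x = -75 to 0 mm; round head 52 mm across centred at x = 22, drawn out to a point at x = 59. It balances near x = 0; grip it across the shank, at about x = -13 mm.
- finial_tip (a point): The pointed tip of the finial, 59 mm along x from its centre, half-way up.
- finial_tray: Fixed grey tray for the finial, 180 (x) x 120 mm, floor 6 mm, blocks 18 mm tall. Wide end +x: inner faces y = +-30 mm for x 12 to 48, end face x = 63. Narrow end -x: inner faces y = +-16.5 for x -76 to -34, end face x = -79. Open at the sides between x = -34 and 12 for fingers. Finial in place: its centre over the origin, 13 mm above the bench, its x along this x. Origin: centre of underside; z up.
- bottle: bystander: clear bottle, 64 mm across, 150 mm tall, standing beyond the work; origin at its underside.
- tape: bystander: cardboard-coloured roll of tape, 90 mm across, 40 mm tall; origin at its underside.
- driver: bystander: black-handled screwdriver lying on the bench; origin at its underside.

How it is judged:
By the outcome, as a careful person would: the job done as asked, in the order asked, and still so for the second after the job is handed in, with the robot touching nothing.
It also fails if it takes over 72 s, if anything falls off the work surface, if the arm or the gripper's body presses on something with over 40 N, if the wrist force passes 120 N, or if a joint passes its speed limit or range.

### The arm

A 6-joint arm with a two-finger parallel gripper is mounted at the origin on the work surface. World frame = base frame: x ahead of the robot, y to its left, z up, the work surface at z = 0. Lengths are in m, angles in rad, forces in N, time in s.
With the tool pointing down it reaches from about 0.3 to 0.875 m from the base axis. Payload 6.4 kg.
Tool frame: the origin (TCP) lies at the very end of the fingers, on their centre line; the grasp point (between the pads) lies 19 mm behind it; z points along the fingers, y is the direction in which the jaws open and shut (so a half turn about z gives the same grasp; the last joint's range is limited). The gripper opens to 85 mm and grips with 20 to 120 N. Pads are 22 mm wide; open, the fingers measure 114 mm over their backs; the gripper's body (76 mm by 85 mm) begins 54 mm behind the grasp point. The pads swing forward as they close: fully open they stand 13 mm farther back than shut.
Start: joints at [-0.206, 0.181, 1.607, -0, 1.354, -0.206], TCP at [0.575, 0, 0.231] pointing down, gripper open.
Joint ranges: [-2.99, 2.99], [-0.89, 2.07], [0.3, 2.58], [-1.14, 4.28], [0, 2.63], [-3.12, 3.12]. Speed limits (rad/s): [2.57, 2.57, 3.01, 3.14, 3.14, 3.14].

### API

Orientations are given as [roll, pitch, yaw] about the fixed x, y, z axes, in that order (R = Rz(yaw) Ry(pitch) Rx(roll)).
In Python, from rig import read_state, grab_frame, sign_off gives the robot as it stands.
- The arm moves only by the tool move_arm, never from a script. Its argument "series" is a list of rows, each a list of 3 entries, a list of its own where there are three numbers: the shift along the tool's x, y, z in mm, then the turn, a rotation vector about the tool's x, y, z in rad, then the opening in per cent of the stroke, from 0 (shut) to 100 (fully open). In form: [[[tx, ty, tz], [ax, ay, az], claw], ...]. A call has 1 to 12 rows; each row shifts and turns the pose as measured when the row begins, along the tool's axes as they then stand; what a row does not reach is not made up. A row lasts 1/10 s, in which the tool goes at most 50 mm and 8.59 degrees, less where a joint would pass 70% of its speed; a pose out of reach is approached as far as the arm can. A call with a gripper value outside its range is refused whole. The fingers move at their own pace and stop on an object; the grip force is fixed at half the most. Time passes only in rows, so rows that do not move let the fingers close. It gives the time, the measured TCP pose, the force and the opening at its end, in the units of the state.
- read_state(): the state, without advancing time (a new reading comes with each control period).
- grab_frame(name): name is "scene" or "side" or "wrist"; returns a dict with "pixels" (384x512x3 uint8, blue, green, red), "camera_matrix" (3x3 intrinsics, pixels), "world_from_camera" (4x4, takes a point from camera to world coordinates); the wrist camera has in their place "tool_from_camera" (4x4, takes a point from camera to tool coordinates, whose origin is the TCP and whose axes are the flange's). Camera axes: x right, y up, looking along -z (the intrinsics and any distortion apply to the point x, -y, -z); pixel columns grow to the right and rows downward; lengths in m; the calibration is good to about 2 mm. A picture is of the moment at which its call begins: read the wrist's pose just before it. There is no depth.
- sign_off(): hands the job in, once; it reports no verdict.
The state is a dict: "time_s": time; "qpos": joint angles; "qd": joint speeds; "joint_torque": joint torques, N m; "position": TCP position; "tool_rot": TCP orientation; "force": force on the tool from outside, world axes, zero at the start; "wrist_torque": the same for the moment, N m; "finger_gap": finger opening in m.
Only numpy, scipy, OpenCV 4.12 (cv2) and the standard library are available. Lean on these libraries where they do the work, as an engineer would, in place of code of your own. Each camera call takes 0.05 s, during which the arm holds its last target.

## Working session

There is one attempt and no reset: what is moved stays moved. The work goes in short steps, Python scripts to look and compute and a tool call to move; the robot and the scene stay as the last step left them, time stands still between calls to the robot, and variables do not carry over. Pictures are saved under pics/ and viewed, and the job is handed in when it is done.

Besides the shell and the picture viewer there is one more tool, called in YAML: its name, and indented under it one key for each argument. move_arm: Moves the arm, as the interface text tells. Its arguments: {"type":"object","properties":{"series":{"type":"array"}},"required":["series"]}

```bash
mkdir -p pics; ls; python3 - <<'E'
from rig import *
import cv2
s=read_state();print({k:s[k] for k in('time_s','position','tool_rot','force','finger_gap')})
for n in("scene","side","wrist"):
    f=grab_frame(n);cv2.imwrite(f"pics/{n}0.png",f["pixels"]);
    print(n,f["camera_matrix"],f.get("world_from_camera",f.get("tool_from_camera")),[k for k in f])
E
```

```text
pics
{'time_s': 0.0, 'position': array([5.74462240e-01, 1.17928214e-04, 2.30382001e-01]), 'tool_rot': array([-3.13990704e+00, -3.97618316e-04,  1.57074286e+00]), 'force': array([ 0.13059588,  0.64690361, -0.20466306]), 'finger_gap': 0.08558608163150588}
scene [[442.44235802   0.         245.73423397]
 [  0.         442.44235802 189.11859624]
 [  0.           0.           1.        ]] [[ 0.7024466  -0.54408757  0.45884365  1.27883975]
 [ 0.71173279  0.53904908 -0.45040262 -0.65850858]
 [-0.00228078  0.64295786  0.76589816  1.12177125]
 [ 0.          0.          0.          1.        ]] ['pixels', 'camera_matrix', 'world_from_camera']
side [[351.15106934   0.         256.32795261]
 [  0.         351.15106934 191.80118444]
 [  0.           0.           1.        ]] [[-0.97793303  0.12704755 -0.16584908  0.46722832]
 [-0.20885316 -0.57464115  0.79130772  0.63745637]
 [ 0.00523     0.80848406  0.58849484  0.54818778]
 [ 0.          0.          0.          1.        ]] ['pixels', 'camera_matrix', 'world_from_camera']
wrist [[270.18835553   0.         252.47860375]
 [  0.         270.18835553 192.15851129]
 [  0.           0.           1.        ]] [[ 1.55911302e-03  9.64245830e-01  2.65004809e-01  6.68371028e-02]
 [ 9.99998594e-01 -1.66710140e-03  1.82580637e-04 -7.03907204e-04]
 [ 6.17842506e-04  2.65004152e-01 -9.64247073e-01 -1.45331024e-01]
 [ 0.00000000e+00  0.00000000e+00  0.00000000e+00  1.00000000e+00]] ['pixels', 'camera_matrix', 'tool_from_camera']
```

View pics/scene0.png

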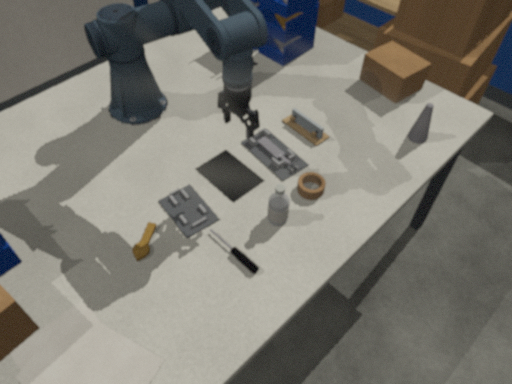

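View pics/side0.png

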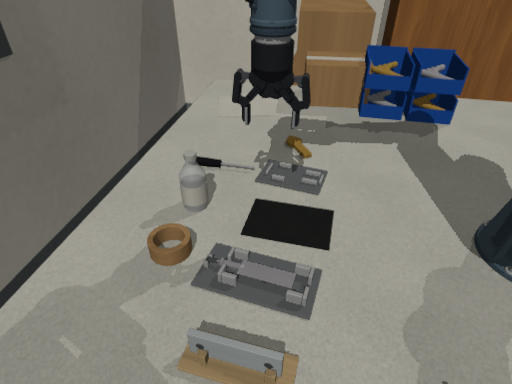

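View pics/wrist0.png

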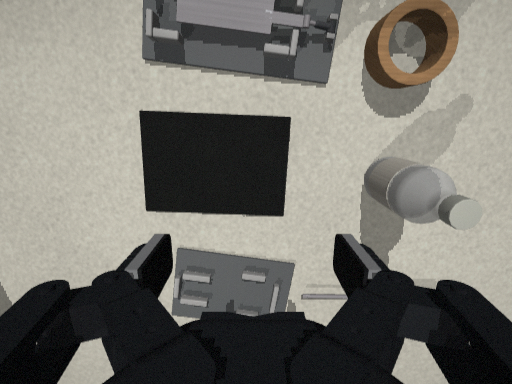

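```bash
cat > h.py <<'E'
import numpy as np, cv2
from rig import *
from scipy.spatial.transform import Rotation as Ro
def toolT(s):
    T=np.eye(4);T[:3,:3]=Ro.from_euler('xyz',s['tool_rot']).as_matrix();T[:3,3]=s['position'];return T
def snap(n,save=None):
    s=read_state();f=grab_frame(n)
    T=f["world_from_camera"] if n!="wrist" else toolT(s)@f["tool_from_camera"]
    if save: cv2.imwrite(f"pics/{save}.png",f["pixels"])
    np.savez(f"cam_{save}.npz",K=f["camera_matrix"],T=T)
    return f["pixels"],f["camera_matrix"],T
def load(save):
    d=np.load(f"cam_{save}.npz");return cv2.imread(f"pics/{save}.png"),d["K"],d["T"]
def pix2pl(K,T,uv,z):
    uv=np.atleast_2d(np.array(uv,float))
    d=np.c_[(uv[:,0]-K[0,2])/K[0,0],-(uv[:,1]-K[1,2])/K[1,1],-np.ones(len(uv))]@T[:3,:3].T
    return T[:3,3]+d*((z-T[2,3])/d[:,2])[:,None]
def w2pix(K,T,P):
    p=(np.atleast_2d(P)-T[:3,3])@T[:3,:3]
    return np.c_[K[0,0]*p[:,0]/-p[:,2]+K[0,2],-K[1,1]*p[:,1]/-p[:,2]+K[1,2]]
def zoom(img,x0,y0,x1,y1,out,k=4):
    cv2.imwrite(f"pics/{out}.png",cv2.resize(img[y0:y1,x0:x1],None,fx=k,fy=k,interpolation=cv2.INTER_CUBIC))
E
python3 - <<'E'
from h import *
for n in("scene","side","wrist"): snap(n,n+"1")
i,K,T=load("side1"); zoom(i,170,230,340,380,"z_side_rack",4)
zoom(i,180,125,350,260,"z_side_fin",4)
i,K,T=load("wrist1")
hsv=cv2.cvtColor(i,cv2.COLOR_BGR2HSV)
m=(i.max(2)<25).astype(np.uint8)
cs,_=cv2.findContours(m[:230],cv2.RETR_EXTERNAL,cv2.CHAIN_APPROX_NONE)
c=max((c for c in cs if c[:,0,1].mean()<215),key=cv2.contourArea)
q=cv2.approxPolyDP(c,8,True)[:,0];print(q);p=pix2pl(K,T,q,.003);print(p.round(4),p.mean(0))
# brass in side & scene
for n in("scene1","side1"):
    i,K,T=load(n);hsv=cv2.cvtColor(i,cv2.COLOR_BGR2HSV)
    m=cv2.inRange(hsv,(12,120,60),(30,255,255))
    cs,_=cv2.findContours(m,cv2.RETR_EXTERNAL,cv2.CHAIN_APPROX_NONE)
    for c in cs:
        if cv2.contourArea(c)>60:
            cc=c[:,0].mean(0);print(n,cc,cv2.contourArea(c),pix2pl(K,T,cc,.007)[0].round(3))
E
```

```text
[[274 117]
 [284 132]]
[[0.6023 0.0681 0.003 ]
 [0.6162 0.0486 0.003 ]] [0.60923841 0.05838631 0.003     ]
scene1 [ 11.14444444 327.41666667] 1012.0 [ 0.516 -0.769  0.007]
scene1 [144.4556962  241.46835443] 302.5 [ 0.543 -0.362  0.007]
scene1 [447.89454976  46.18127962] 7712.0 [0.654 1.235 0.007]
scene1 [328.99090909  11.07272727] 411.0 [0.081 1.101 0.007]
side1 [169.63709677 244.05645161] 1375.0 [0.763 0.139 0.007]
side1 [298.29032258 146.40322581] 216.0 [ 0.54  -0.36   0.007]
side1 [429.12820513 102.67948718] 172.0 [ 0.065 -0.841  0.007]
side1 [384.1125  68.675 ] 174.0 [ 0.207 -1.271  0.007]
side1 [460.71461187  43.05479452] 7915.0 [-0.311 -1.938  0.007]
side1 [332.39692982  52.94078947] 6426.0 [ 0.476 -1.514  0.007]
```

View pics/z_side_rack.png

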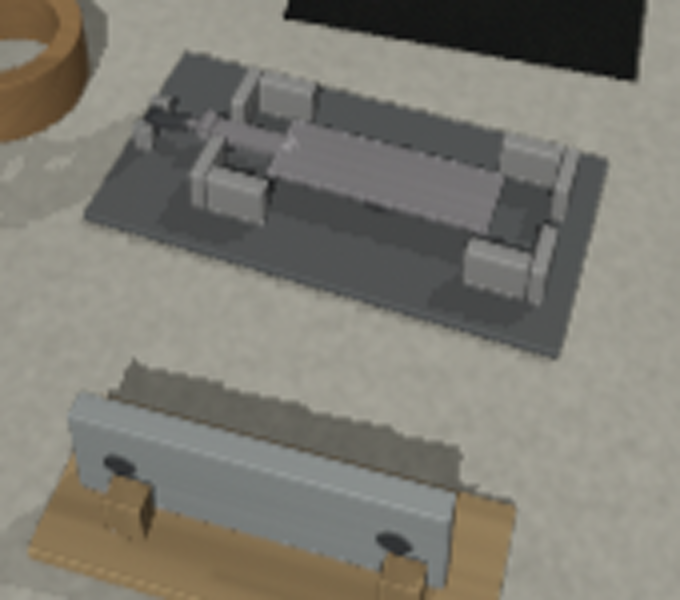

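View pics/z_side_fin.png

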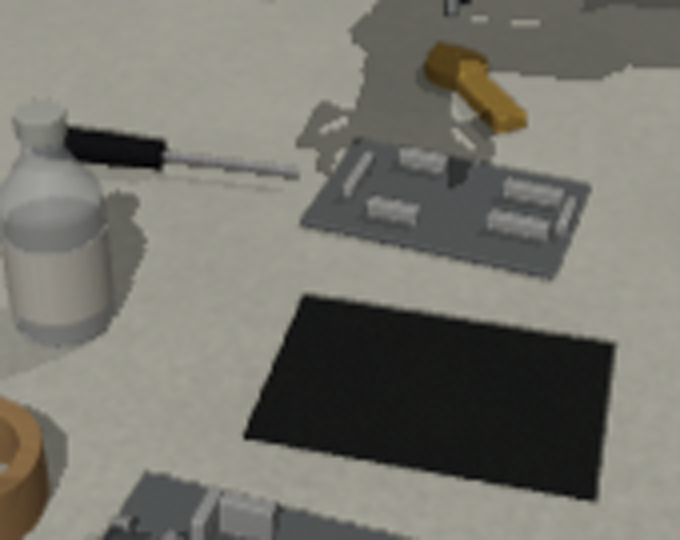

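```bash
python3 - <<'E'
from h import *
i,K,T=load("side1")
f=lambda P,o:np.array(P)/4+o
def show(n,p):print(n,p.round(4).tolist(),"mean",p.mean(0).round(4), "yaw",np.degrees(np.arctan2(*(p[0]-p[-1])[[1,0]])).round(2))
show("plate top back edge",pix2pl(K,T,f([(85,395),(455,490)],(170,230)),.058))
show("plate top front edge",pix2pl(K,T,f([(72,410),(447,520)],(170,230)),.058))
show("ptray",pix2pl(K,T,f([(188,52),(85,217),(558,357),(607,158)],(170,230)),.006))
show("mat",pix2pl(K,T,f([(303,294),(246,437),(597,500),(615,343)],(180,125)),.003))
show("ftray",pix2pl(K,T,f([(357,138),(300,224),(555,278),(590,185)],(180,125)),.006))
i,K,T=load("wrist1")
show("matw",pix2pl(K,T,[(140,111),(146,212),(284,215.5),(290.5,118)],.003))
show("ftrayw",pix2pl(K,T,[(178,248),(294,264)],.006))
E
```

```text
plate top back edge [[0.6284, 0.3511, 0.058], [0.4833, 0.3588, 0.058]] mean [0.5558 0.355  0.058 ] yaw -3.02
plate top front edge [[0.631, 0.3582, 0.058], [0.4844, 0.3705, 0.058]] mean [0.5577 0.3643 0.058 ] yaw -4.8
ptray [[0.6642, 0.1128, 0.006], [0.6792, 0.2311, 0.006], [0.4498, 0.2594, 0.006], [0.4358, 0.1401, 0.006]] mean [0.5572 0.1858 0.006 ] yaw -6.82
mat [[0.6162, -0.0667, 0.003], [0.6195, 0.0712, 0.003], [0.4232, 0.0786, 0.003], [0.4183, -0.0593, 0.003]] mean [0.5193 0.006  0.003 ] yaw -2.15
ftray [[0.6166, -0.2612, 0.006], [0.6341, -0.14, 0.006], [0.459, -0.115, 0.006], [0.4422, -0.2331, 0.006]] mean [ 0.538  -0.1873  0.006 ] yaw -9.15
matw [[0.4247, 0.0755, 0.003], [0.4181, -0.066, 0.003], [0.6201, -0.0711, 0.003], [0.6243, 0.0669, 0.003]] mean [0.5218 0.0013 0.003 ] yaw 177.53
ftrayw [[0.4617, -0.1223, 0.006], [0.6376, -0.1489, 0.006]] mean [ 0.5496 -0.1356  0.006 ] yaw 171.42
```

```bash
cat >> h.py <<'E'
def plan(x,y,z,yaw=None,n=None,claw=100,rp=(np.pi,0)):
    s=read_state();R=Ro.from_euler('xyz',s['tool_rot']);p=np.array(s['position'])
    y0=np.degrees(s['tool_rot'][2]); 
    if yaw is None: yaw=y0
    G=Ro.from_euler('xyz',[rp[0],rp[1],np.radians(yaw)]);rv=(R.inv()*G).as_rotvec()
    d=np.array([x,y,z])-p
    k=int(np.ceil(max(np.linalg.norm(d)/.045,np.linalg.norm(rv)/.14,1)));n=max(n or 0,k)
    print("t",round(s['time_s'],2),"pos",p.round(4),"rpy",np.degrees(s['tool_rot']).round(2),"n",n)
    for j in range(n):
        Rj=R*Ro.from_rotvec(rv*j/n)
        print([np.round(Rj.inv().apply(d/n)*1e3,1).tolist(),np.round(rv/n,3).tolist(),claw])
E
python3 -c "
from h import *
plan(.556,.345,.16,-4)"
```

```text
t 0.3 pos [0.5748 0.     0.231 ] rpy [-1.7996e+02 -1.0000e-02  9.0000e+01] n 12
[[28.7, -1.6, 5.9], [-0.0, 0.0, 0.137], 100]
[[28.3, -5.5, 5.9], [-0.0, 0.0, 0.137], 100]
[[27.3, -9.3, 5.9], [-0.0, 0.0, 0.137], 100]
[[25.7, -12.9, 5.9], [-0.0, 0.0, 0.137], 100]
[[23.7, -16.3, 5.9], [-0.0, 0.0, 0.137], 100]
[[21.3, -19.4, 5.9], [-0.0, 0.0, 0.137], 100]
[[18.5, -22.1, 5.9], [-0.0, 0.0, 0.137], 100]
[[15.3, -24.4, 5.9], [-0.0, 0.0, 0.137], 100]
[[11.8, -26.3, 5.9], [-0.0, 0.0, 0.137], 100]
[[8.1, -27.6, 5.9], [-0.0, 0.0, 0.137], 100]
[[4.3, -28.5, 5.9], [-0.0, 0.0, 0.137], 100]
[[0.4, -28.8, 5.9], [-0.0, 0.0, 0.137], 100]
```

move_arm:
  series:
    - [[29, -2, 3], [0, 0, 0.137], 100]
    - [[28, -5, 3], [0, 0, 0.137], 100]
    - [[27, -9, 4], [0, 0, 0.137], 100]
    - [[26, -13, 5], [0, 0, 0.137], 100]
    - [[24, -16, 6], [0, 0, 0.137], 100]
    - [[21, -19, 6], [0, 0, 0.137], 100]
    - [[18, -22, 6], [0, 0, 0.137], 100]
    - [[15, -24, 6], [0, 0, 0.137], 100]
    - [[12, -26, 6], [0, 0, 0.137], 100]
    - [[8, -28, 7], [0, 0, 0.137], 100]
    - [[4, -28, 8], [0, 0, 0.137], 100]
    - [[0, -29, 8], [0, 0, 0.137], 100]

```text
time_s: 1.5
position: [0.5679, 0.3528, 0.161]
tool_rot: [3.141, -0.003, -0.146]
force: [0.7, 0.8, -0.2]
finger_gap: 0.0853
```

```bash
python3 -c "
from h import *
i,K,T=snap('wrist','w2')
plan(.556,.345,.16,-4)"
```

```text
t 1.55 pos [0.5663 0.3568 0.1593] rpy [-1.7995e+02 -2.0000e-02 -8.7600e+00] n 1
[[-8.3, 13.3, -0.7], [-0.001, -0.0, -0.083], 100]
```

View pics/w2.png

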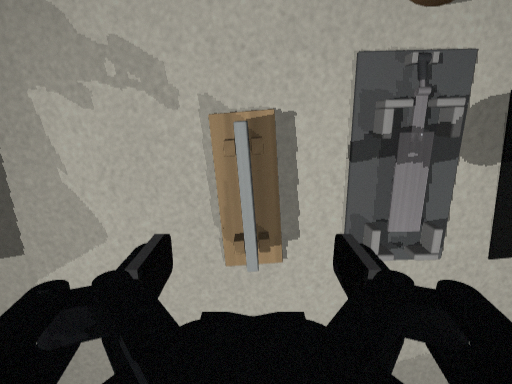

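```bash
python3 - <<'E'
from h import *
i,K,T=load("w2")
zoom(i,200,100,300,285,"z_w2",4)
zoom(i,340,40,485,270,"z_w2b",3.4)
E
```

```text
(no output)
```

View pics/z_w2.png

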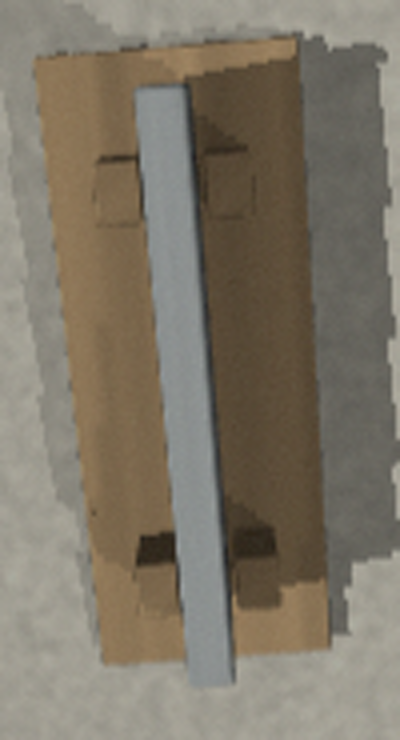

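View pics/z_w2b.png

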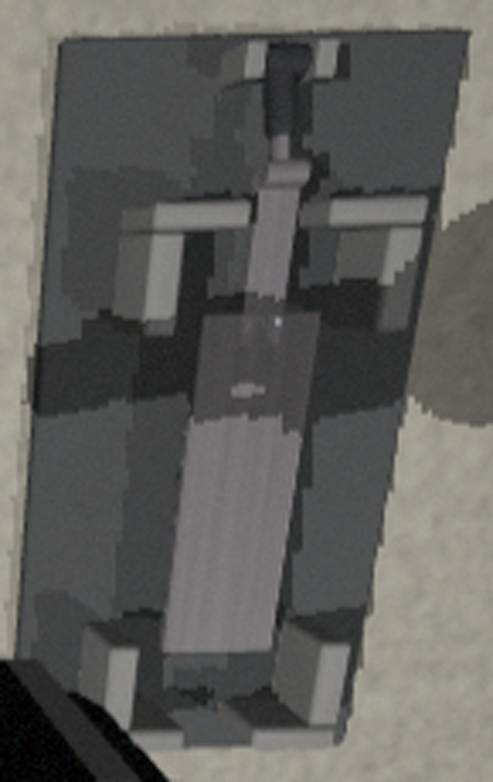

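```bash
python3 - <<'E'
from h import *
i,K,T=load("w2")
def quad(P,o,k,z,n):
    p=pix2pl(K,T,np.array(P)/k-0.0+o,z); a=(p[0]+p[1])/2;b=(p[-1]+p[-2])/2;d=a-b
    print(n,p[:,:2].round(4).tolist(),"c",p.mean(0).round(4),"L",np.linalg.norm(d).round(4),"yaw",np.degrees(np.arctan2(d[1],d[0])).round(2))
quad([(137,87),(188,87),(235,684),(190,686)],(200,100),4,.058,"plate")
quad([(37,58),(297,38),(330,648),(102,663)],(200,100),4,.008,"rack")
quad([(205,314),(322,312),(272,653),(163,650)],(340,40),3.4,.022,"pad")
p=pix2pl(K,T,np.array([(62,40),(470,32),(337,745)])/3.4+(340,40),.006);print(p.round(4),((p[0]+p[2])/2).round(4))
d=p[1]-p[2];print(np.linalg.norm(d),np.degrees(np.arctan2(d[1],d[0])))
# tray origin = rect centre minus 17.5mm along x
E
```

```text
plate [[0.6327, 0.3593], [0.631, 0.348], [0.4814, 0.3583], [0.4825, 0.3699]] c [0.5569 0.3589 0.058 ] L 0.1502 yaw -3.98
rack [[0.6438, 0.3875], [0.6389, 0.3186], [0.4591, 0.3306], [0.4641, 0.401]] c [0.5515 0.3594 0.008 ] L 0.1802 yaw -4.05
pad [[0.5976, 0.194], [0.5931, 0.1589], [0.4823, 0.172], [0.4887, 0.2081]] c [0.5404 0.1833 0.022 ] L 0.1107 yaw -7.05
[[0.6821 0.2276 0.006 ]
 [0.6669 0.1076 0.006 ]
 [0.4338 0.1383 0.006 ]] [0.558 0.183 0.006]
0.23514155494698108 -7.500671583725882
```

```bash
python3 -c "
from h import *
plan(.557,.359,.10,-4,n=3)"
```

```text
t 1.55 pos [0.5663 0.3568 0.1593] rpy [-1.7995e+02 -2.0000e-02 -8.7600e+00] n 3
[[-3.2, -0.2, 19.8], [-0.0, -0.0, -0.028], 100]
[[-3.2, -0.3, 19.8], [-0.0, -0.0, -0.028], 100]
[[-3.1, -0.4, 19.8], [-0.0, -0.0, -0.028], 100]
```

move_arm:
  series:
    - [[-3, 0, 19], [0, 0, -0.028], 100]
    - [[-3, 0, 19], [0, 0, -0.028], 100]
    - [[-3, 0, 15], [0, 0, -0.028], 100]
    - [[0, 0, 0], [0, 0, 0], 100]
    - [[0, 0, 0], [0, 0, 0], 100]

```text
time_s: 2.05
position: [0.5562, 0.3604, 0.1036]
tool_rot: [-3.141, 0.0, -0.06]
force: [0.0, 0.1, 0.5]
finger_gap: 0.0857
```

```bash
python3 -c "
from h import *
plan(.557,.359,.022,-4,n=4)"
```

```text
t 2.05 pos [0.5562 0.3604 0.1036] rpy [-1.7997e+02  2.0000e-02 -3.4700e+00] n 4
[[0.2, 0.3, 20.4], [-0.0, 0.0, 0.002], 100]
[[0.2, 0.3, 20.4], [-0.0, 0.0, 0.002], 100]
[[0.2, 0.3, 20.4], [-0.0, 0.0, 0.002], 100]
[[0.2, 0.3, 20.4], [-0.0, 0.0, 0.002], 100]
```

move_arm:
  series:
    - [[0.2, 0.4, 20], [0, 0, 0.002], 100]
    - [[0.2, 0.3, 20], [0, 0, 0.002], 100]
    - [[0.2, 0.3, 20], [0, 0, 0.002], 100]
    - [[0.2, 0.3, 16], [0, 0, 0.002], 100]
    - [[0, 0, 2], [0, 0, 0], 60]
    - [[0, 0, 0], [0, 0, 0], 60]

```text
time_s: 2.65
position: [0.5634, 0.3595, 0.0306]
tool_rot: [-3.136, -0.01, -0.072]
force: [0.9, -0.3, 0.5]
finger_gap: 0.0588
```

```bash
python3 -c "
from h import *
i,K,T=snap('wrist','w3')
plan(.557,.359,.022,-4,n=1)"
```

```text
t 2.7 pos [0.5634 0.3595 0.0307] rpy [-179.68   -0.6    -4.15] n 1
[[-6.5, 1.0, 8.7], [-0.006, -0.01, -0.003], 100]
```

View pics/w3.png

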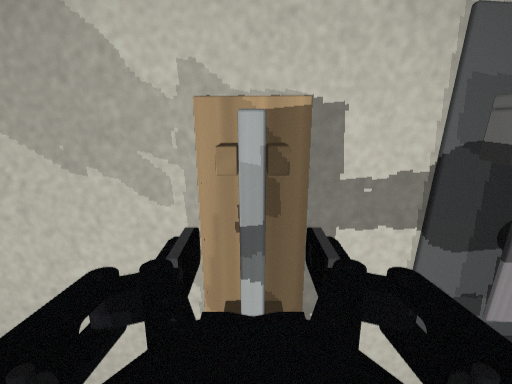

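move_arm:
  series:
    - [[-6, 0, 7], [-0.005, -0.01, 0], 50]
    - [[0, 0, 0], [0, 0, 0], 25]
    - [[0, 0, 0], [0, 0, 0], 10]
    - [[0, 0, 0], [0, 0, 0], 0]
    - [[0, 0, 0], [0, 0, 0], 0]
    - [[0, 0, 0], [0, 0, 0], 0]
    - [[0, 0, 0], [0, 0, 0], 0]

```text
time_s: 3.4
position: [0.5583, 0.3609, 0.026]
tool_rot: [-3.14, -0.003, -0.072]
force: [-0.9, -0.3, -1.9]
finger_gap: 0.0115
```

```bash
python3 -c "
from h import *
plan(.557,.359,.12,-4,n=5,claw=0)"
```

```text
t 3.4 pos [0.5583 0.3609 0.026 ] rpy [-1.7988e+02 -1.7000e-01 -4.1300e+00] n 5
[[-0.2, 0.4, -18.8], [-0.0, -0.001, -0.0], 0]
[[-0.2, 0.4, -18.8], [-0.0, -0.001, -0.0], 0]
[[-0.2, 0.4, -18.8], [-0.0, -0.001, -0.0], 0]
[[-0.2, 0.4, -18.8], [-0.0, -0.001, -0.0], 0]
[[-0.2, 0.4, -18.8], [-0.0, -0.001, -0.0], 0]
```

move_arm:
  series:
    - [[0, 0, -8], [0, 0, 0], 0]
    - [[0, 0, -15], [0, 0, 0], 0]
    - [[0, 0, -22], [0, 0, 0], 0]
    - [[0, 0, -25], [0, 0, 0], 0]
    - [[0, 0, -25], [0, 0, 0], 0]
    - [[0, 0, -5], [0, 0, 0], 0]
    - [[0, 0, 0], [0, 0, 0], 0]

```text
time_s: 4.1
position: [0.5572, 0.3603, 0.133]
tool_rot: [-3.14, -0.002, -0.072]
force: [-0.6, 0.1, -3.8]
finger_gap: 0.0112
```

```bash
python3 -c "
from h import *
i,K,T=snap('side','s4')
plan(.5224,.037,.11,-2.3,n=11,claw=0)"
```

```text
t 4.15 pos [0.5573 0.3604 0.1328] rpy [-1.7991e+02 -1.1000e-01 -4.1300e+00] n 11
[[-1.1, 29.6, 2.0], [-0.0, -0.0, -0.003], 0]
[[-1.1, 29.6, 2.0], [-0.0, -0.0, -0.003], 0]
[[-1.2, 29.5, 2.0], [-0.0, -0.0, -0.003], 0]
[[-1.3, 29.5, 2.0], [-0.0, -0.0, -0.003], 0]
[[-1.4, 29.5, 2.0], [-0.0, -0.0, -0.003], 0]
[[-1.5, 29.5, 2.0], [-0.0, -0.0, -0.003], 0]
[[-1.6, 29.5, 2.1], [-0.0, -0.0, -0.003], 0]
[[-1.6, 29.5, 2.1], [-0.0, -0.0, -0.003], 0]
[[-1.7, 29.5, 2.1], [-0.0, -0.0, -0.003], 0]
[[-1.8, 29.5, 2.1], [-0.0, -0.0, -0.003], 0]
[[-1.9, 29.5, 2.1], [-0.0, -0.0, -0.003], 0]
```

View pics/s4.png

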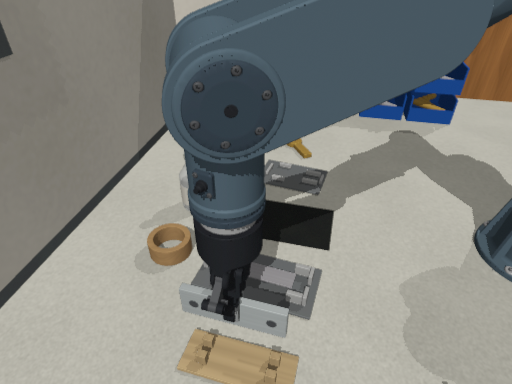

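The plate is held clear of the rack (at about 235,310). Moving to the mat.

move_arm:
  series:
    - [[-1, 15, 0], [0, 0, -0.003], 0]
    - [[-1, 28, 0], [0, 0, -0.003], 0]
    - [[-1, 33, 0], [0, 0, -0.003], 0]
    - [[-1, 33, 0], [0, 0, -0.003], 0]
    - [[-1, 33, 0], [0, 0, -0.003], 0]
    - [[-1, 33, 0], [0, 0, -0.003], 0]
    - [[-2, 33, 2], [0, 0, -0.003], 0]
    - [[-2, 33, 3], [0, 0, -0.003], 0]
    - [[-2, 33, 4], [0, 0, -0.003], 0]
    - [[-2, 26, 5], [0, 0, -0.003], 0]
    - [[-2, 14, 3], [0, 0, -0.003], 0]
    - [[0, 0, 0], [0, 0, 0], 0]

```text
time_s: 5.35
position: [0.5066, 0.0281, 0.0984]
tool_rot: [3.137, 0.026, -0.037]
force: [0.5, 0.6, -3.8]
finger_gap: 0.0113
```

```bash
python3 -c "
from h import *
i,K,T=snap('wrist','w5')
plan(.5224,.037,.024,-2.3,n=6,claw=0)"
```

```text
t 5.4 pos [0.5067 0.0289 0.0985] rpy [179.77   1.52  -2.07] n 6
[[2.9, -1.5, 12.3], [0.001, 0.004, 0.001], 0]
[[2.8, -1.5, 12.4], [0.001, 0.004, 0.001], 0]
[[2.8, -1.5, 12.4], [0.001, 0.004, 0.001], 0]
[[2.7, -1.5, 12.4], [0.001, 0.004, 0.001], 0]
[[2.7, -1.5, 12.4], [0.001, 0.004, 0.001], 0]
[[2.6, -1.5, 12.4], [0.001, 0.004, 0.001], 0]
```

View pics/w5.png

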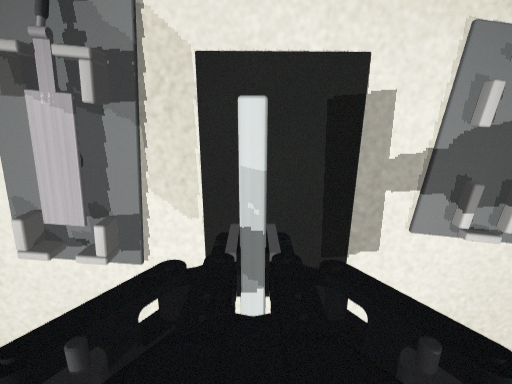

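move_arm:
  series:
    - [[6, -3, 10], [0.002, 0.013, 0.002], 0]
    - [[6, -3, 12], [0.002, 0.01, 0.002], 0]
    - [[3, -2, 13], [0, 0.003, 0.001], 0]
    - [[0, 0, 13], [0, 0, 0], 0]
    - [[0, 0, 9], [0, 0, 0], 0]
    - [[0, 0, 5], [0, 0, 0], 0]
    - [[0, 0, 0], [0, 0, 0], 0]

```text
time_s: 6.1
position: [0.5192, 0.0392, 0.0306]
tool_rot: [-3.14, 0.005, -0.039]
force: [-0.2, -0.6, -3.0]
finger_gap: 0.0111
```

```bash
python3 -c "
from h import *
plan(.5224,.037,.022,-2.3,n=4,claw=0)"
```

```text
t 6.1 pos [0.5192 0.0392 0.0306] rpy [-179.93    0.26   -2.24] n 4
[[0.8, 0.5, 2.2], [-0.0, 0.001, 0.0], 0]
[[0.8, 0.5, 2.2], [-0.0, 0.001, 0.0], 0]
[[0.8, 0.5, 2.2], [-0.0, 0.001, 0.0], 0]
[[0.8, 0.5, 2.2], [-0.0, 0.001, 0.0], 0]
```

move_arm:
  series:
    - [[0.5, 0.5, 2.5], [0, 0.001, 0], 0]
    - [[0.5, 0.5, 2.5], [0, 0.001, 0], 0]
    - [[0, 0, 2], [0, 0.001, 0], 0]
    - [[0, 0, 1.5], [0, 0, 0], 0]
    - [[0, 0, 0], [0, 0, 0], 0]

```text
time_s: 6.6
position: [0.5215, 0.0377, 0.0228]
tool_rot: [-3.141, -0.001, -0.039]
force: [-0.5, 0.7, -2.1]
finger_gap: 0.0113
```

move_arm:
  series:
    - [[0, 0, 1], [0, 0, 0], 0]
    - [[0, 0, 0.7], [0, 0, 0], 0]
    - [[0, 0, 0], [0, 0, 0], 0]

```text
time_s: 6.9
position: [0.5219, 0.0377, 0.0214]
tool_rot: [-3.141, -0.002, -0.039]
force: [-0.3, 0.3, -2.0]
finger_gap: 0.0111
```

move_arm:
  series:
    - [[0, 0, 1], [0, 0, 0], 0]
    - [[0, 0, 0.7], [0, 0, 0], 0]
    - [[0, 0, 0], [0, 0, 0], 0]

```text
time_s: 7.2
position: [0.5222, 0.0376, 0.0212]
tool_rot: [-3.141, -0.002, -0.039]
force: [0.6, 0.1, -3.5]
finger_gap: 0.0118
```

move_arm:
  series:
    - [[0, 0, 2], [0, 0, 0], 0]
    - [[0, 0, 1], [0, 0, 0], 0]

```text
time_s: 7.4
position: [0.5224, 0.0376, 0.0209]
tool_rot: [-3.141, -0.001, -0.038]
force: [-4.4, -0.5, 5.8]
finger_gap: 0.0113
```

Contact (z-force has turned up). Release and open.

move_arm:
  series:
    - [[0, 0, 0], [0, 0, 0], 0]
    - [[0, 0, 0], [0, 0, 0], 20]
    - [[0, 0, 0], [0, 0, 0], 40]
    - [[0, 0, -3], [0, 0, 0], 70]
    - [[0, 0, -3], [0, 0, 0], 100]
    - [[0, 0, 0], [0, 0, 0], 100]
    - [[0, 0, 0], [0, 0, 0], 100]
    - [[0, 0, 0], [0, 0, 0], 100]

```text
time_s: 8.2
position: [0.5242, 0.0374, 0.0283]
tool_rot: [3.142, -0.005, -0.039]
force: [-0.4, 0.3, -0.4]
finger_gap: 0.0853
```

```bash
python3 -c "
from h import *
i,K,T=snap('wrist','w6')
i,K,T=snap('side','s6')
plan(.5224,.037,.028,-2.3,n=1)"
```

```text
t 8.3 pos [0.5241 0.0373 0.0282] rpy [180.    -0.29  -2.22] n 1
[[-1.7, 0.4, 0.2], [0.0, -0.005, 0.001], 100]
```

View pics/w6.png

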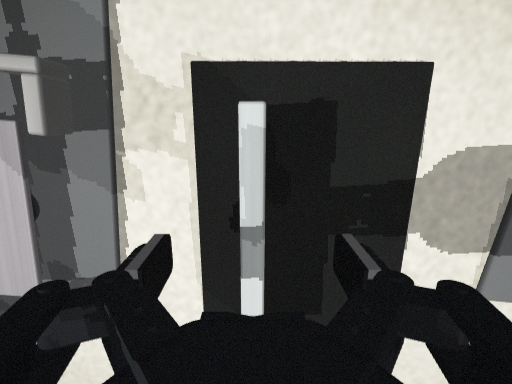

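View pics/s6.png

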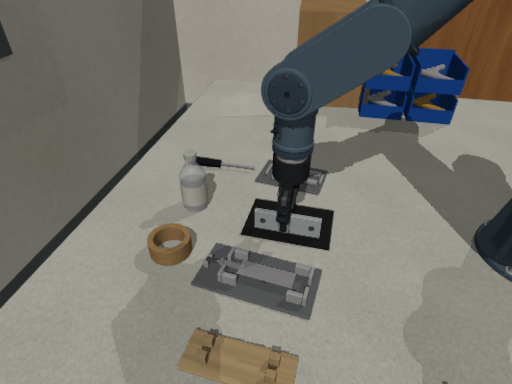

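move_arm:
  series:
    - [[0, 8, 0], [0, 0, 0], 100]
    - [[0, 10, 0], [0, 0, 0], 100]
    - [[0, 8, 0], [0, 0, 0], 100]
    - [[0, 4, 0], [0, 0, 0], 100]
    - [[0, 4, 0], [0, 0, 0], 100]
    - [[0, 4, 0], [0, 0, 0], 100]
    - [[0, 4, 0], [0, 0, 0], 100]
    - [[0, 4, 0], [0, 0, 0], 100]
    - [[0, 3, 0], [0, 0, 0], 100]
    - [[0, 0, 0], [0, 0, 0], 100]

```text
time_s: 9.3
position: [0.5218, -0.0167, 0.028]
tool_rot: [3.141, -0.005, -0.039]
force: [0.1, 0.1, -0.9]
finger_gap: 0.0855
```

```bash
python3 -c "
from h import *
i,K,T=snap('wrist','w7')
plan(.5224,.037,.028,-2.3,n=1)"
```

```text
t 9.35 pos [ 0.5218 -0.0165  0.0279] rpy [180.    -0.26  -2.26] n 2
[[-0.7, -26.8, -0.0], [0.0, -0.002, 0.0], 100]
[[-0.7, -26.8, -0.0], [0.0, -0.002, 0.0], 100]
```

View pics/w7.png

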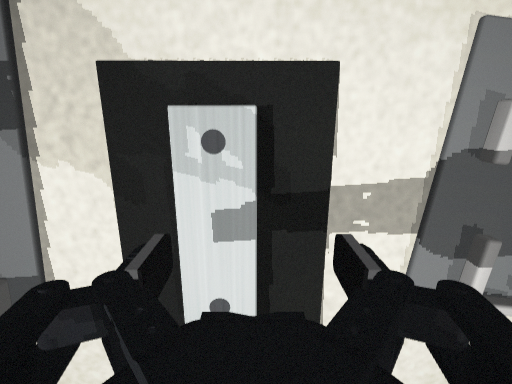

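move_arm:
  series:
    - [[0, 0, -20], [0, 0, 0], 100]
    - [[-10, 0, -30], [0, 0, 0], 100]
    - [[-10, 0, -30], [0, 0, 0], 100]
    - [[0, 0, 0], [0, 0, 0], 100]
    - [[0, 0, 0], [0, 0, 0], 100]

```text
time_s: 9.85
position: [0.4999, -0.0147, 0.1094]
tool_rot: [-3.141, -0.002, -0.039]
force: [0.2, -0.6, -0.0]
finger_gap: 0.0857
```

```bash
python3 - <<'E'
from h import *
i,K,T=snap('wrist','w8')
g=cv2.cvtColor(i,cv2.COLOR_BGR2GRAY)
print(i.shape); plan(.5224,0,.1,-2.3)
E
```

```text
(384, 512, 3)
t 9.9 pos [ 0.5002 -0.0147  0.1094] rpy [-1.7995e+02 -1.3000e-01 -2.2100e+00] n 1
[[21.6, -15.6, 9.4], [-0.001, -0.002, 0.002], 100]
```

View pics/w8.png

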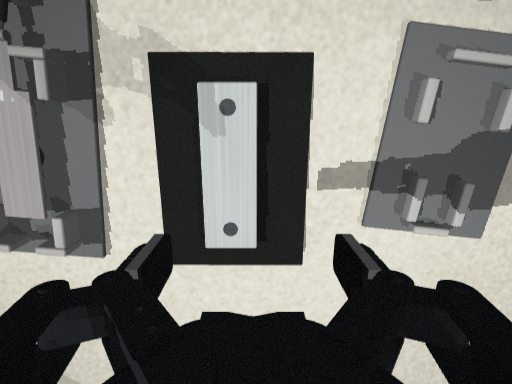

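```bash
python3 - <<'E'
from h import *
i,K,T=load('w8')
m=cv2.inRange(i[60:262,165:300],(100,100,100),(255,255,255))
cs,_=cv2.findContours(m,cv2.RETR_EXTERNAL,cv2.CHAIN_APPROX_NONE);c=max(cs,key=cv2.contourArea)
q=c[:,0].astype(float)+(165,60)
p=pix2pl(K,T,q,.015)[:,:2].astype(np.float32)*1000
r=cv2.minAreaRect(p);print(r)
for n,P,z in(("ftray corners",[(408,22),(362,222),(482,238)],.006),):
    p=pix2pl(K,T,P,z);d=p[0]-p[1];print(p.round(4),"c",((p[0]+p[2])/2).round(4) if 0 else "",np.linalg.norm(d),np.degrees(np.arctan2(d[1],d[0])))
    x=d/np.linalg.norm(d);y=np.array([-x[1],x[0],0]);print("centre",((p[0]+p[1])/2-.06*y).round(4))
zoom(i,350,0,512,250,"z_w8",3)
E
```

```text
((520.7800903320312, 5.963155746459961), (49.63555145263672, 150.06097412109375), 88.07520294189453)
[[ 0.6369 -0.1468  0.006 ]
 [ 0.4635 -0.1214  0.006 ]
 [ 0.4419 -0.2426  0.006 ]] c  0.17515659471502654 -8.32317700744785
centre [ 0.5415 -0.1935  0.006 ]
```

View pics/z_w8.png

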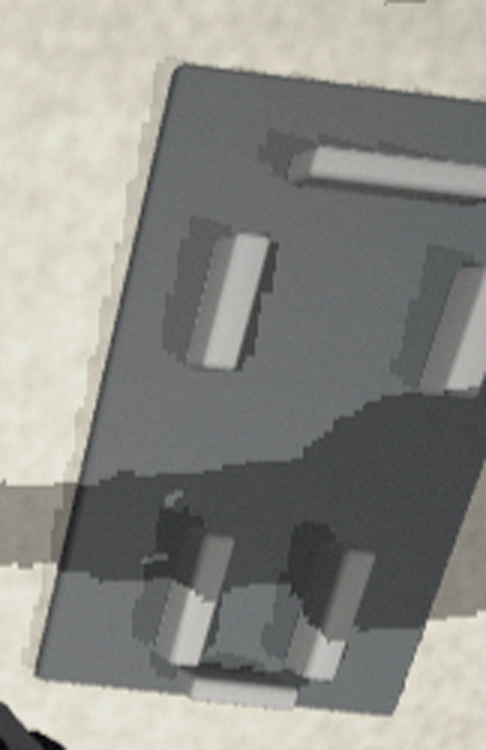

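```bash
python3 -c "
from h import *
plan(.5208,.0062,.05,-1.9,n=3)"
```

```text
t 9.9 pos [ 0.5002 -0.0147  0.1094] rpy [-1.7995e+02 -1.3000e-01 -2.2100e+00] n 3
[[6.5, -7.2, 19.8], [-0.0, -0.001, -0.002], 100]
[[6.6, -7.2, 19.8], [-0.0, -0.001, -0.002], 100]
[[6.6, -7.2, 19.8], [-0.0, -0.001, -0.002], 100]
```

move_arm:
  series:
    - [[7, -7, 15], [0, -0.001, -0.002], 100]
    - [[7, -7, 18], [0, -0.001, -0.002], 90]
    - [[7, -7, 18], [0, -0.001, -0.002], 80]
    - [[0, 0, 0], [0, 0, 0], 78]
    - [[0, 0, 0], [0, 0, 0], 78]

```text
time_s: 10.4
position: [0.5211, 0.0066, 0.0525]
tool_rot: [-3.14, 0.006, -0.032]
force: [-0.5, -0.0, 0.1]
finger_gap: 0.0665
```

```bash
python3 -c "
from h import *
plan(.5208,.0062,.003,-1.9,n=4)"
```

```text
t 10.4 pos [0.5211 0.0066 0.0525] rpy [-179.91    0.37   -1.84] n 4
[[0.0, 0.1, 12.4], [-0.0, 0.002, 0.0], 100]
[[-0.0, 0.1, 12.4], [-0.0, 0.002, 0.0], 100]
[[-0.0, 0.1, 12.4], [-0.0, 0.002, 0.0], 100]
[[-0.1, 0.1, 12.4], [-0.0, 0.002, 0.0], 100]
```

move_arm:
  series:
    - [[0, 0, 12], [0, 0.002, 0], 78]
    - [[0, 0, 13], [0, 0.002, 0], 78]
    - [[0, 0, 12], [0, 0.002, 0], 78]
    - [[0, 0, 9], [0, 0.002, 0], 78]
    - [[0, 0, 3], [0, 0, 0], 78]
    - [[0, 0, 1], [0, 0, 0], 78]

```text
time_s: 11.0
position: [0.5203, 0.0056, -0.0012]
tool_rot: [-3.14, -0.002, -0.033]
force: [1.0, 0.5, 0.3]
finger_gap: 0.0669
```

```bash
python3 -c "
from h import *
i,K,T=snap('wrist','w9')
plan(.5208,.0062,.002,-1.9,n=1)"
```

```text
t 11.05 pos [ 0.5203  0.0057 -0.0012] rpy [-1.7992e+02 -1.2000e-01 -1.9100e+00] n 1
[[0.5, -0.6, -3.2], [-0.001, -0.002, -0.0], 100]
```

View pics/w9.png

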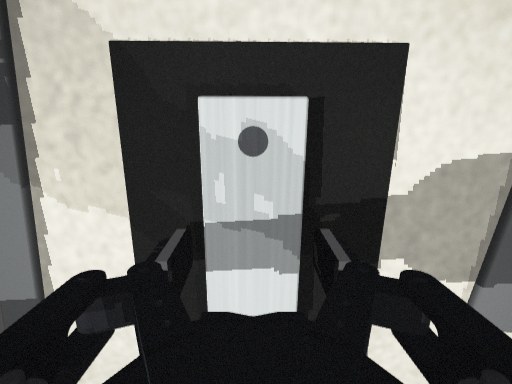

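move_arm:
  series:
    - [[0, 0, -2.5], [0, 0, 0], 70]
    - [[0, 0, 0], [0, 0, 0], 50]
    - [[0, 0, 0], [0, 0, 0], 30]
    - [[0, 0, 0], [0, 0, 0], 0]
    - [[0, 0, 0], [0, 0, 0], 0]
    - [[0, 0, 0], [0, 0, 0], 0]

```text
time_s: 11.65
position: [0.521, 0.0057, 0.003]
tool_rot: [-3.14, -0.004, -0.033]
force: [-0.1, -0.0, -2.9]
finger_gap: 0.0487
```

```bash
python3 -c "
from h import *
i,K,T=snap('wrist','w10')
plan(.5208,.0062,.1,-1.9,n=5,claw=0)"
```

```text
t 11.7 pos [0.521  0.0057 0.0029] rpy [-179.93   -0.22   -1.9 ] n 5
[[0.0, -0.1, -19.4], [-0.0, -0.001, 0.0], 0]
[[0.0, -0.1, -19.4], [-0.0, -0.001, 0.0], 0]
[[0.0, -0.1, -19.4], [-0.0, -0.001, 0.0], 0]
[[-0.0, -0.1, -19.4], [-0.0, -0.001, 0.0], 0]
[[-0.0, -0.1, -19.4], [-0.0, -0.001, 0.0], 0]
```

View pics/w10.png

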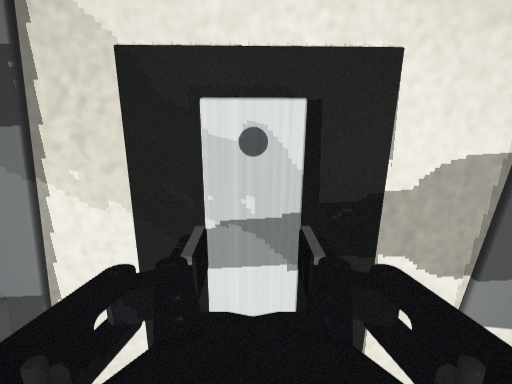

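move_arm:
  series:
    - [[0, 0, -6], [0, 0, 0], 0]
    - [[0, 0, -14], [0, 0, 0], 0]
    - [[0, 0, -20], [0, 0, 0], 0]
    - [[0, 0, -25], [0, 0, 0], 0]
    - [[0, 0, -20], [0, 0, 0], 0]
    - [[0, 0, 0], [0, 0, 0], 0]
    - [[0, 0, 0], [0, 0, 0], 0]

```text
time_s: 12.4
position: [0.5204, 0.0057, 0.0948]
tool_rot: [-3.141, -0.005, -0.033]
force: [-0.6, -0.0, -3.9]
finger_gap: 0.0479
```

```bash
python3 -c "
from h import *
i,K,T=snap('wrist','w11')
plan(.5403,.185,.09,-7.1,n=7,claw=0)"
```

```text
t 12.45 pos [0.5206 0.0057 0.0947] rpy [-179.94   -0.28   -1.89] n 7
[[2.0, -25.7, 0.7], [-0.0, -0.001, 0.013], 0]
[[1.6, -25.7, 0.7], [-0.0, -0.001, 0.013], 0]
[[1.3, -25.7, 0.7], [-0.0, -0.001, 0.013], 0]
[[1.0, -25.8, 0.7], [-0.0, -0.001, 0.013], 0]
[[0.6, -25.8, 0.7], [-0.0, -0.001, 0.013], 0]
[[0.3, -25.8, 0.7], [-0.0, -0.001, 0.013], 0]
[[-0.0, -25.8, 0.7], [-0.0, -0.001, 0.013], 0]
```

View pics/w11.png

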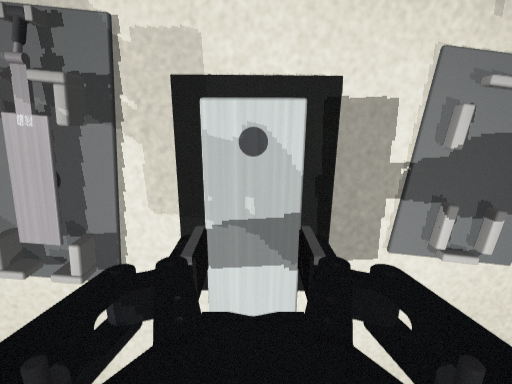

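Plate held level. Moving over the plate tray.

move_arm:
  series:
    - [[2, -14, 0], [0, 0, 0.013], 0]
    - [[2, -24, 0], [0, 0, 0.013], 0]
    - [[2, -28, 0], [0, 0, 0.013], 0]
    - [[1, -28, 0], [0, 0, 0.013], 0]
    - [[1, -28, 0], [0, 0, 0.013], 0]
    - [[1, -28, 1], [0, 0, 0.013], 0]
    - [[0, -20, 1], [0, 0, 0.013], 0]
    - [[0, -10, 1], [0, 0, 0], 0]
    - [[0, 0, 0], [0, 0, 0], 0]
    - [[0, 0, 0], [0, 0, 0], 0]

```text
time_s: 13.45
position: [0.537, 0.1891, 0.0795]
tool_rot: [3.139, 0.014, -0.13]
force: [-0.5, -0.8, -3.4]
finger_gap: 0.0481
```

```bash
python3 -c "
from h import *
i,K,T=snap('wrist','w12')
plan(.5403,.185,.06,-7.1,n=4,claw=0)"
```

```text
t 13.5 pos [0.5369 0.1889 0.0795] rpy [179.85   0.83  -7.48] n 4
[[1.0, 0.8, 4.9], [0.001, 0.004, -0.002], 0]
[[1.0, 0.9, 4.9], [0.001, 0.004, -0.002], 0]
[[1.0, 0.9, 4.9], [0.001, 0.004, -0.002], 0]
[[1.0, 0.9, 4.9], [0.001, 0.004, -0.002], 0]
```

View pics/w12.png

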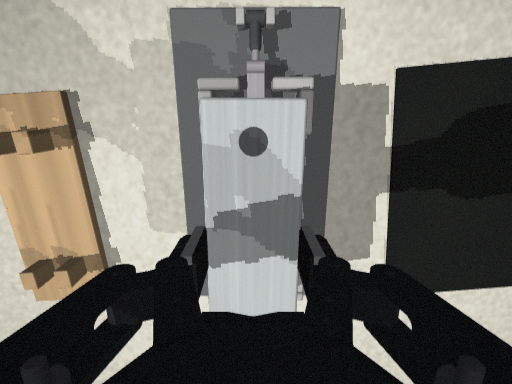

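```bash
python3 - <<'E'
from h import *
i,K,T=load('w12')
zoom(i,160,0,350,130,"z_w12",4)
p=pix2pl(K,T,[(171,10),(340,8)],.006);print(p)
x=np.array([np.cos(np.radians(-7.1)),np.sin(np.radians(-7.1)),0])
print("origin est",(p.mean(0)-.135*x).round(4))
E
```

```text
[[0.68123221 0.22756542 0.006     ]
 [0.66738894 0.10980136 0.006     ]]
origin est [0.5403 0.1854 0.006 ]
```

View pics/z_w12.png

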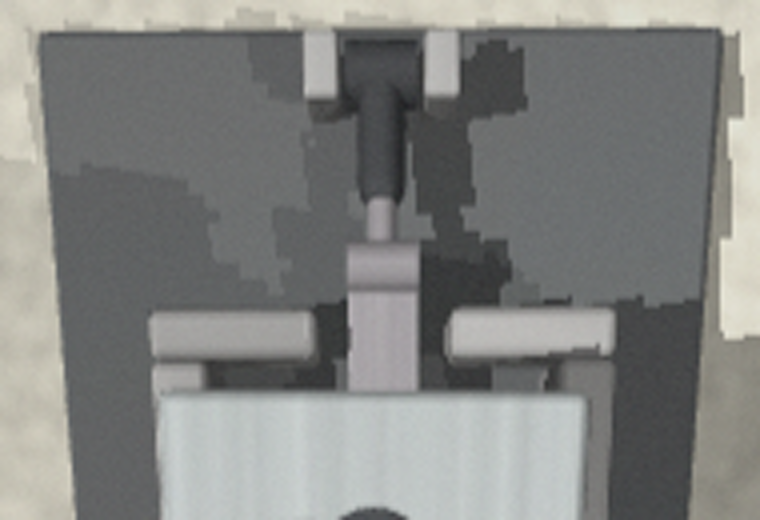

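move_arm:
  series:
    - [[1, 1, 6], [0.001, 0.005, -0.003], 0]
    - [[1, 1, 7], [0.001, 0.005, -0.003], 0]
    - [[1, 1, 6], [0.001, 0.004, -0.002], 0]
    - [[1, 1, 5], [0, 0.002, -0.002], 0]
    - [[0, 0, 2], [0, 0, 0], 0]
    - [[0, 0, 0], [0, 0, 0], 0]

```text
time_s: 14.1
position: [0.5404, 0.1804, 0.0506]
tool_rot: [3.141, -0.002, -0.124]
force: [-0.3, 0.1, -2.8]
finger_gap: 0.0488
```

```bash
python3 -c "
from h import *
plan(.5403,.1852,.035,-6.9,n=3,claw=0)"
```

```text
t 14.1 pos [0.5404 0.1804 0.0506] rpy [ 1.7999e+02 -1.1000e-01 -7.0900e+00] n 3
[[-0.2, -1.6, 5.2], [0.0, -0.001, -0.001], 0]
[[-0.2, -1.6, 5.2], [0.0, -0.001, -0.001], 0]
[[-0.2, -1.6, 5.2], [0.0, -0.001, -0.001], 0]
```

move_arm:
  series:
    - [[0, -3, 0], [0, 0, -0.002], 0]
    - [[0, -1.5, 2], [0, 0, 0], 0]
    - [[0, 0, 2], [0, 0, 0], 0]
    - [[0, 0, 0], [0, 0, 0], 0]

```text
time_s: 14.5
position: [0.5416, 0.1857, 0.0469]
tool_rot: [-3.141, -0.003, -0.121]
force: [0.4, -0.2, -3.4]
finger_gap: 0.048
```

```bash
python3 -c "
from h import *
i,K,T=snap('wrist','w13')
plan(.5403,.1852,.026,-6.9,n=3,claw=0)"
```

```text
t 14.55 pos [0.5416 0.1857 0.0471] rpy [-179.98   -0.19   -6.95] n 3
[[-0.5, 0.2, 7.0], [-0.0, -0.001, -0.0], 0]
[[-0.4, 0.2, 7.0], [-0.0, -0.001, -0.0], 0]
[[-0.4, 0.2, 7.0], [-0.0, -0.001, -0.0], 0]
```

View pics/w13.png

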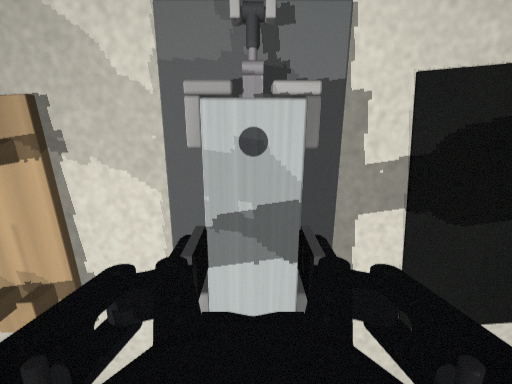

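move_arm:
  series:
    - [[-0.7, 0.3, 6], [0, 0, 0], 0]
    - [[-0.7, 0.3, 6], [0, 0, 0], 0]
    - [[0, 0, 5], [0, 0, 0], 0]
    - [[0, 0, 3], [0, 0, 0], 0]
    - [[0, 0, 1], [0, 0, 0], 0]

```text
time_s: 15.05
position: [0.54, 0.1852, 0.0242]
tool_rot: [-3.141, -0.003, -0.121]
force: [1.0, -0.7, -3.3]
finger_gap: 0.0485
```

move_arm:
  series:
    - [[0, 0, 1], [0, 0, 0], 0]
    - [[0, 0, 0], [0, 0, 0], 0]

```text
time_s: 15.25
position: [0.5398, 0.1851, 0.0227]
tool_rot: [-3.142, -0.002, -0.121]
force: [0.0, -0.1, -3.0]
finger_gap: 0.0484
```

```bash
python3 -c "
from h import *
plan(.5403,.1852,.023,-6.9,n=3,claw=0)"
```

```text
t 15.25 pos [0.5398 0.1851 0.0227] rpy [-1.80e+02 -1.40e-01 -6.95e+00] n 3
[[0.2, -0.1, -0.1], [-0.0, -0.001, -0.0], 0]
[[0.2, -0.1, -0.1], [-0.0, -0.001, -0.0], 0]
[[0.2, -0.1, -0.1], [-0.0, -0.001, -0.0], 0]
```

Lower a touch more, then release.

move_arm:
  series:
    - [[0, 0, 1.5], [0, 0, 0], 0]
    - [[0, 0, 0], [0, 0, 0], 0]

```text
time_s: 15.45
position: [0.5403, 0.1852, 0.0219]
tool_rot: [-3.141, -0.003, -0.121]
force: [-1.1, 0.5, -0.2]
finger_gap: 0.0485
```

move_arm:
  series:
    - [[0, 0, 0], [0, 0, 0], 57]
    - [[0, 0, 0], [0, 0, 0], 62]
    - [[0, 0, 0], [0, 0, 0], 70]
    - [[0, 0, 0], [0, 0, 0], 78]
    - [[0, 0, 0], [0, 0, 0], 78]
    - [[0, 0, -8], [0, 0, 0], 78]
    - [[0, 0, -15], [0, 0, 0], 78]
    - [[0, 0, -20], [0, 0, 0], 78]
    - [[0, 0, -20], [0, 0, 0], 78]
    - [[0, 0, 0], [0, 0, 0], 40]
    - [[0, 0, 0], [0, 0, 0], 0]
    - [[0, 0, 0], [0, 0, 0], 0]

```text
time_s: 16.65
position: [0.5427, 0.1856, 0.0932]
tool_rot: [-3.139, -0.011, -0.121]
force: [-0.0, -0.3, -0.1]
finger_gap: 0.0236
```

```bash
python3 -c "
from h import *
i,K,T=snap('wrist','w14')
plan(.5403,.1852,.023,-6.9,n=3,claw=0)"
```

```text
t 16.7 pos [0.5424 0.1855 0.0928] rpy [-179.89   -0.56   -6.95] n 3
[[-0.9, 0.2, 23.2], [-0.001, -0.003, -0.0], 0]
[[-0.8, 0.2, 23.2], [-0.001, -0.003, -0.0], 0]
[[-0.7, 0.2, 23.2], [-0.001, -0.003, -0.0], 0]
```

View pics/w14.png

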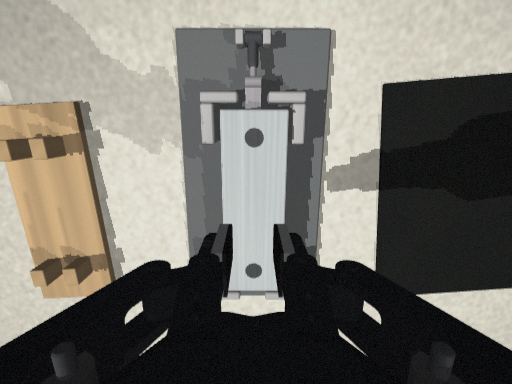

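move_arm:
  series:
    - [[-1, 0, 10], [0, -0.003, 0], 0]
    - [[-1, 0, 14], [0, -0.003, 0], 0]
    - [[0, 0, 14], [0, -0.002, 0], 0]
    - [[0, 0, 7], [0, 0, 0], 0]
    - [[0, 0, 2], [0, 0, 0], 0]
    - [[0, 0, 0], [0, 0, 0], 0]

```text
time_s: 17.3
position: [0.5366, 0.1852, 0.0364]
tool_rot: [3.141, 0.008, -0.122]
force: [0.5, 0.1, 0.6]
finger_gap: -0.0003
```

move_arm:
  series:
    - [[2, 0, 2], [0, 0.004, 0], 0]
    - [[1, 0, 2], [0, 0.003, 0], 0]
    - [[0, 0, 2], [0, 0, 0], 0]
    - [[0, 0, 2], [0, 0, 0], 0]

```text
time_s: 17.7
position: [0.5399, 0.1851, 0.0297]
tool_rot: [3.141, 0.0, -0.121]
force: [-0.4, -0.7, 0.5]
finger_gap: 0.0002
```

move_arm:
  series:
    - [[0, 0, 2], [0, 0, 0], 0]
    - [[0, 0, 1], [0, 0, 0], 0]

```text
time_s: 17.9
position: [0.5409, 0.1851, 0.0269]
tool_rot: [-3.141, -0.002, -0.121]
force: [-0.9, 0.7, -0.1]
finger_gap: 0.0001
```

```bash
python3 -c "
from h import *
i,K,T=snap('wrist','w15')
s=read_state();print(s['force'],s['position'])
i,K,T=snap('side','s15');zoom(i,170,180,350,330,'z_s15',4)"
```

```text
[ 0.42891267 -0.70517679 -0.20207117] [0.54080553 0.18508494 0.02673518]
```

View pics/w15.png

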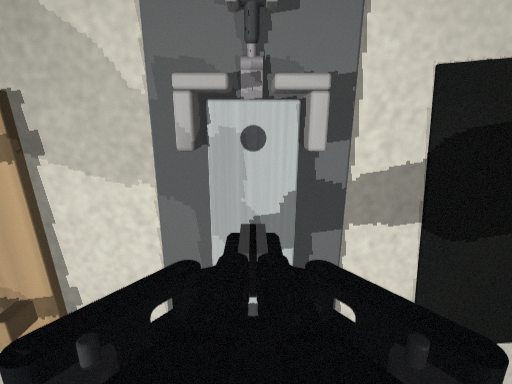

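View pics/z_s15.png

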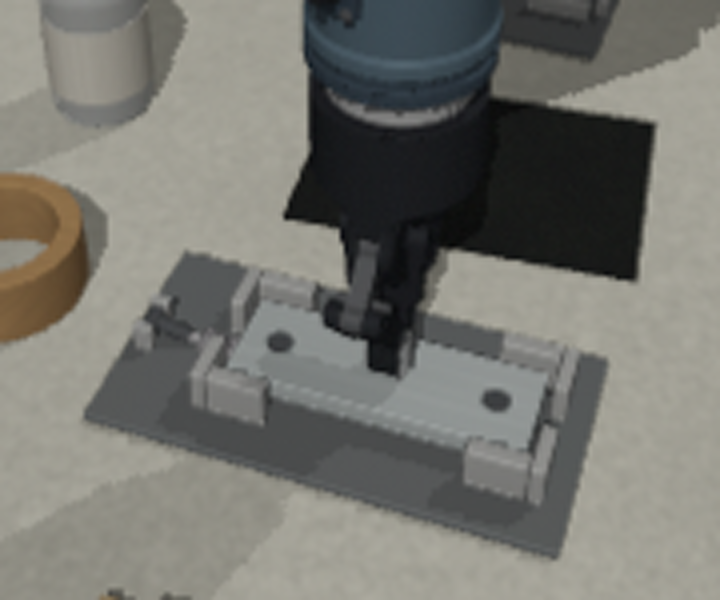

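```bash
python3 - <<'E'
from h import *
def tri(obs):
    A=[];b=[]
    for n,uv in obs:
        i,K,T=load(n);a=pix2pl(K,T,uv,0)[0];o=T[:3,3];d=(a-o)/np.linalg.norm(a-o);P=np.eye(3)-np.outer(d,d);A.append(P);b.append(P@o)
    A=np.vstack(A);b=np.hstack(b);x,r,_,_=np.linalg.lstsq(A,b,rcond=None);return x.round(4),np.sqrt(r).round(4)
print(tri([("w15",(253.5,138)),("s15",(170+280/4,180+342/4))]))
# plate corner far (+x,-y) / (+x,+y)
print(tri([("w15",(208,99.5)),("s15",(170+232/4,180+372/4))]))
i,K,T=load("w15")
for z in(.022,.034):
    p=pix2pl(K,T,[(207.5,100),(299,99.5)],z);print(z,np.linalg.norm(p[0]-p[1]))
i,K,T=load("w14")
for z in(.022,.034):
    p=pix2pl(K,T,[(220,110),(288,110)],z);print(z,np.linalg.norm(p[0]-p[1]))
E
```

```text
(array([0.5958, 0.1776, 0.0205]), array([0.0001]))
(array([0.6167, 0.1992, 0.0179]), array([0.0033]))
0.022 0.04827330398606462
0.034 0.04442027068671598
0.022 0.052335141651998686
0.034 0.049443623643204156
```

move_arm:
  series:
    - [[0, 0, -10], [0, 0, 0], 0]
    - [[0, 0, -20], [0, 0, 0], 0]
    - [[0, 0, -25], [0, 0, 0], 0]
    - [[0, 0, -15], [0, 0, 0], 0]
    - [[0, 0, 0], [0, 0, 0], 0]
    - [[0, 0, 0], [0, 0, 0], 0]

```text
time_s: 18.6
position: [0.5411, 0.1851, 0.1016]
tool_rot: [-3.141, -0.003, -0.121]
force: [-0.1, -0.4, -0.1]
finger_gap: 0.0002
```

```bash
python3 -c "
from h import *
i,K,T=snap('wrist','w16');zoom(i,170,0,340,300,'z_w16',2.6)
i,K,T=snap('side','s16');zoom(i,170,210,350,340,'z_s16',4)
s=read_state();print(s['force'],s['position'])"
```

```text
[ 0.33893229  0.20445539 -0.46454557] [0.54085187 0.18508056 0.1009765 ]
```

View pics/w16.png

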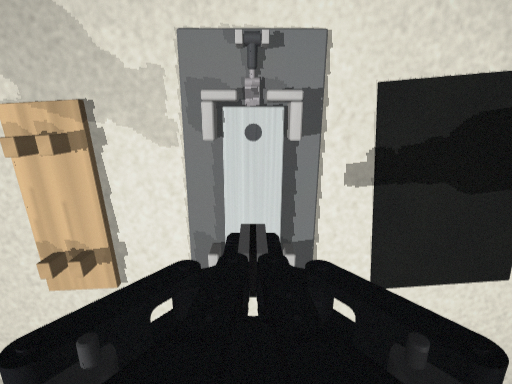

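View pics/z_s16.png

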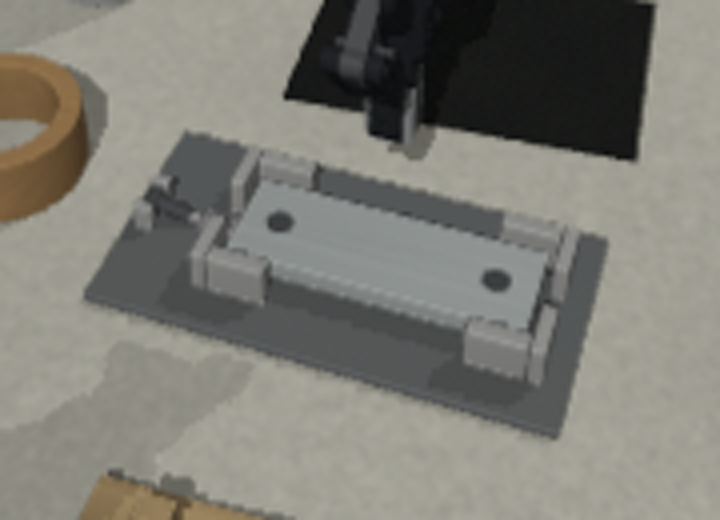

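```bash
python3 - <<'E'
from h import *
i,K,T=load("side1")
p=pix2pl(K,T,np.array([(430,55),(512,122)])/4+(180,125),.007);d=p[0]-p[1];print(p.round(3),np.degrees(np.arctan2(d[1],d[0])))
plan(.52,-.34,.2,-30,claw=100)
E
```

```text
[[ 0.581 -0.404  0.007]
 [ 0.505 -0.309  0.007]] -51.28701245887101
t 18.7 pos [0.5409 0.1851 0.101 ] rpy [-1.7998e+02 -1.2000e-01 -6.9500e+00] n 12
[[3.6, 43.6, -8.3], [-0.0, -0.0, 0.034], 100]
[[5.0, 43.5, -8.3], [-0.0, -0.0, 0.034], 100]
[[6.5, 43.3, -8.3], [-0.0, -0.0, 0.034], 100]
[[7.9, 43.1, -8.3], [-0.0, -0.0, 0.034], 100]
[[9.4, 42.8, -8.3], [-0.0, -0.0, 0.034], 100]
[[10.8, 42.4, -8.2], [-0.0, -0.0, 0.034], 100]
[[12.2, 42.1, -8.2], [-0.0, -0.0, 0.034], 100]
[[13.6, 41.6, -8.2], [-0.0, -0.0, 0.034], 100]
[[15.0, 41.1, -8.2], [-0.0, -0.0, 0.034], 100]
[[16.4, 40.6, -8.2], [-0.0, -0.0, 0.034], 100]
[[17.7, 40.0, -8.3], [-0.0, -0.0, 0.034], 100]
[[19.1, 39.4, -8.3], [-0.0, -0.0, 0.034], 100]
```

```bash
python3 - <<'E'
from h import *
print(read_state()['qpos'].round(3) if hasattr(read_state()['qpos'],'round') else read_state()['qpos'])
plan(.535,-.34,.15,-52,n=14,claw=100)
E
```

```text
[ 0.122  0.322  1.719 -0.     1.099  1.815]
t 18.7 pos [0.5409 0.1851 0.101 ] rpy [-1.7998e+02 -1.2000e-01 -6.9500e+00] n 14
[[4.1, 37.3, -3.5], [-0.0, -0.0, 0.056], 100]
[[6.2, 37.0, -3.5], [-0.0, -0.0, 0.056], 100]
[[8.3, 36.6, -3.5], [-0.0, -0.0, 0.056], 100]
[[10.3, 36.1, -3.5], [-0.0, -0.0, 0.056], 100]
[[12.3, 35.4, -3.5], [-0.0, -0.0, 0.056], 100]
[[14.3, 34.7, -3.5], [-0.0, -0.0, 0.056], 100]
[[16.2, 33.8, -3.5], [-0.0, -0.0, 0.056], 100]
[[18.1, 32.9, -3.5], [-0.0, -0.0, 0.056], 100]
[[19.9, 31.8, -3.5], [-0.0, -0.0, 0.056], 100]
[[21.7, 30.6, -3.5], [-0.0, -0.0, 0.056], 100]
[[23.3, 29.4, -3.5], [-0.0, -0.0, 0.056], 100]
[[25.0, 28.0, -3.5], [-0.0, -0.0, 0.056], 100]
[[26.5, 26.6, -3.5], [-0.0, -0.0, 0.056], 100]
[[27.9, 25.0, -3.5], [-0.0, -0.0, 0.056], 100]
```

move_arm:
  series:
    - [[2, 18, -6], [0, 0, 0.03], 50]
    - [[5, 36, -6], [0, 0, 0.06], 100]
    - [[8, 37, -6], [0, 0, 0.06], 100]
    - [[10, 36, -5], [0, 0, 0.06], 100]
    - [[12, 35, -5], [0, 0, 0.06], 100]
    - [[14, 35, -5], [0, 0, 0.06], 100]
    - [[16, 34, -4], [0, 0, 0.06], 100]
    - [[18, 33, -3], [0, 0, 0.06], 100]
    - [[20, 32, -3], [0, 0, 0.06], 100]
    - [[22, 30, -2], [0, 0, 0.06], 100]
    - [[23, 29, -2], [0, 0, 0.06], 100]
    - [[24, 28, -2], [0, 0, 0.06], 100]

```text
time_s: 19.9
position: [0.5239, -0.2526, 0.1368]
tool_rot: [3.133, 0.018, -0.831]
force: [0.6, 0.2, 1.2]
finger_gap: 0.0857
```

```bash
python3 - <<'E'
from h import *
plan(.535,-.34,.15,-52,claw=100)
E
```

```text
t 19.9 pos [ 0.5239 -0.2526  0.1368] rpy [179.48   1.05 -47.6 ] n 2
[[35.9, 25.4, -7.0], [0.005, 0.009, 0.038], 100]
[[36.9, 24.0, -6.8], [0.005, 0.009, 0.038], 100]
```

move_arm:
  series:
    - [[18, 13, -5], [0.004, 0.008, 0.025], 100]
    - [[20, 13, -5], [0.003, 0.008, 0.025], 100]
    - [[15, 8, -5], [0, 0.004, 0.02], 100]
    - [[0, 0, 0], [0, 0, 0], 100]
    - [[0, 0, 0], [0, 0, 0], 100]

```text
time_s: 20.4
position: [0.529, -0.3213, 0.145]
tool_rot: [3.137, 0.006, -0.912]
force: [-0.3, 0.3, -0.5]
finger_gap: 0.0852
```

```bash
python3 - <<'E'
from h import *
i,K,T=snap('wrist','w17')
plan(.535,-.34,.15,-52,claw=100)
hsv=cv2.cvtColor(i,cv2.COLOR_BGR2HSV)
m=cv2.inRange(hsv,(10,100,40),(32,255,255))
cs,_=cv2.findContours(m,cv2.RETR_EXTERNAL,cv2.CHAIN_APPROX_NONE);c=max(cs,key=cv2.contourArea)
print(cv2.contourArea(c),cv2.boundingRect(c))
E
```

```text
t 20.45 pos [ 0.529  -0.3211  0.145 ] rpy [179.71   0.37 -52.24] n 1
[[18.6, 6.9, -5.1], [0.005, 0.006, -0.004], 100]
4015.5 (244, 72, 52, 135)
```

View pics/w17.png

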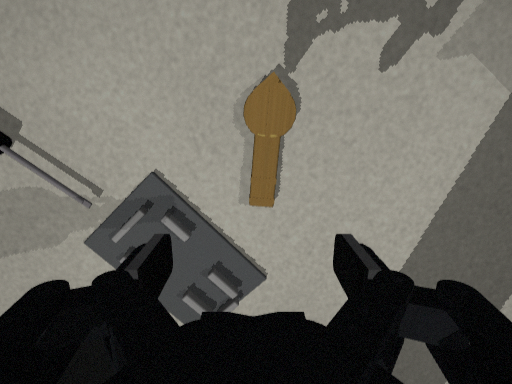

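```bash
python3 - <<'E'
from h import *
i,K,T=load('w17')
zoom(i,225,60,315,215,"z_w17",5)
E
```

```text
(no output)
```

View pics/z_w17.png

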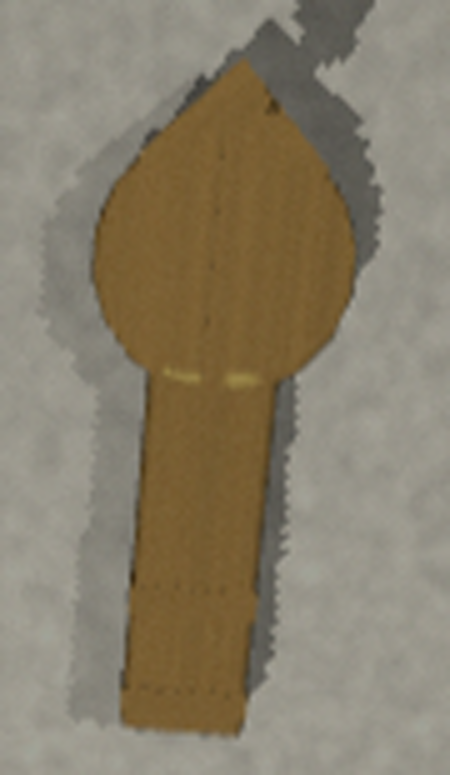

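```bash
python3 - <<'E'
from h import *
i,K,T=load('w17')
f=lambda P:np.array(P,float)/5+(225,60)
for e in([(122,725),(241,735)],[(124,690),(246,692)]):
  for z in(.014,.0):
    t=pix2pl(K,T,f([(246,60)]),.014)[0];b=pix2pl(K,T,f(e),z).mean(0);d=(t-b)[:2];print(z,np.linalg.norm(d),np.degrees(np.arctan2(d[1],d[0])),t.round(4),b.round(4))
# shank sides
L=pix2pl(K,T,f([(149,380),(124,690)]),.014);R=pix2pl(K,T,f([(275,380),(246,690)]),.014)
for s in(L,R):
    d=s[0]-s[1];print(np.degrees(np.arctan2(d[1],d[0])),s.round(4))
print(np.linalg.norm(L-R,axis=1))
h=pix2pl(K,T,f([(92,250),(355,250)]),.014);print(h.mean(0),np.linalg.norm(h[0]-h[1]))
E
```

```text
0.014 0.1336178841747897 -56.886213683493246 [ 0.5776 -0.4198  0.014 ] [ 0.5046 -0.3079  0.014 ]
0.0 0.1382755538306135 -56.49249079471542 [ 0.5776 -0.4198  0.014 ] [ 0.5012 -0.3045  0.    ]
0.014 0.12481951165937158 -56.91549737709496 [ 0.5776 -0.4198  0.014 ] [ 0.5094 -0.3152  0.014 ]
0.0 0.12903039302331534 -56.49404611100153 [ 0.5776 -0.4198  0.014 ] [ 0.5063 -0.3122  0.    ]
-56.73992040688261 [[ 0.5556 -0.3618  0.014 ]
 [ 0.5199 -0.3074  0.014 ]]
-56.05449856841164 [[ 0.5356 -0.3773  0.014 ]
 [ 0.4993 -0.3233  0.014 ]]
[0.02526674 0.02604512]
[ 0.55939524 -0.39044672  0.014     ] 0.05143063164471571
```

```bash
python3 - <<'E'
from h import *
plan(.538,-.3597,.06,-56.7,n=4,claw=70)
E
```

```text
t 20.45 pos [ 0.529  -0.3211  0.145 ] rpy [179.71   0.37 -52.24] n 4
[[9.1, 4.0, 21.2], [0.001, 0.002, 0.019], 70]
[[9.2, 3.9, 21.2], [0.001, 0.002, 0.019], 70]
[[9.2, 3.7, 21.2], [0.001, 0.002, 0.019], 70]
[[9.3, 3.6, 21.2], [0.001, 0.002, 0.019], 70]
```

move_arm:
  series:
    - [[9, 4, 15], [0.001, 0.002, 0.02], 70]
    - [[9, 4, 20], [0.001, 0.002, 0.02], 60]
    - [[9, 4, 20], [0.001, 0.002, 0.02], 60]
    - [[9, 4, 15], [0, 0, 0.02], 60]
    - [[0, 0, 4], [0, 0, 0], 60]
    - [[0, 0, 0], [0, 0, 0], 60]

```text
time_s: 21.05
position: [0.5372, -0.3514, 0.0661]
tool_rot: [3.139, 0.006, -0.985]
force: [-0.9, -0.1, 0.1]
finger_gap: 0.0509
```

```bash
python3 - <<'E'
from h import *
i,K,T=snap('wrist','w18')
plan(.538,-.3597,.03,-56.7,n=3,claw=60)
E
```

```text
t 21.1 pos [ 0.5373 -0.3515  0.0665] rpy [179.88   0.33 -56.41] n 3
[[2.5, 1.3, 12.2], [0.001, 0.002, 0.002], 60]
[[2.5, 1.3, 12.2], [0.001, 0.002, 0.002], 60]
[[2.4, 1.3, 12.2], [0.001, 0.002, 0.002], 60]
```

View pics/w18.png

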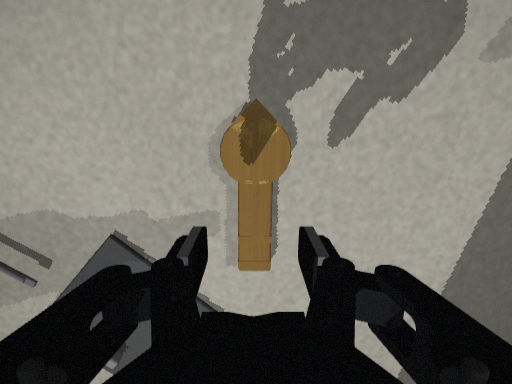

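move_arm:
  series:
    - [[3, 1.5, 12], [0.001, 0.002, 0.002], 60]
    - [[3, 1.5, 14], [0.001, 0.002, 0.002], 60]
    - [[2, 1, 14], [0, 0, 0], 60]
    - [[0, 0, 12], [0, 0, 0], 60]
    - [[0, 0, 6], [0, 0, 0], 60]
    - [[0, 0, 0], [0, 0, 0], 60]

```text
time_s: 21.7
position: [0.5392, -0.3599, 0.0052]
tool_rot: [-3.141, -0.0, -0.986]
force: [-0.6, 0.1, 0.5]
finger_gap: 0.0513
```

```bash
python3 - <<'E'
from h import *
i,K,T=snap('wrist','w19')
plan(.538,-.3597,.002,-56.7,n=1,claw=60)
E
```

```text
t 21.75 pos [ 0.5393 -0.3599  0.0055] rpy [-1.7996e+02 -4.0000e-02 -5.6500e+01] n 1
[[-0.9, 1.0, 3.5], [-0.001, -0.001, 0.003], 60]
```

View pics/w19.png

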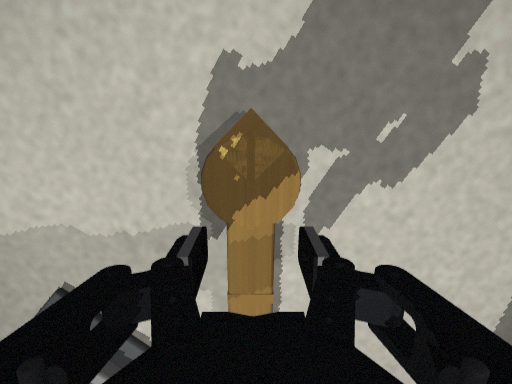

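move_arm:
  series:
    - [[-1, 0, 2], [0, 0, 0], 50]
    - [[0, 0, 0], [0, 0, 0], 30]
    - [[0, 0, 0], [0, 0, 0], 0]
    - [[0, 0, 0], [0, 0, 0], 0]
    - [[0, 0, 0], [0, 0, 0], 0]
    - [[0, 0, 0], [0, 0, 0], 0]

```text
time_s: 22.35
position: [0.5393, -0.3595, 0.0046]
tool_rot: [-3.14, -0.003, -0.986]
force: [0.4, -0.2, -1.9]
finger_gap: 0.0242
```

```bash
python3 - <<'E'
from h import *
i,K,T=snap('wrist','w20');zoom(i,190,80,320,330,"z_w20",3)
plan(.538,-.3597,.1,-56.7,n=4,claw=0)
E
```

```text
t 22.4 pos [ 0.5392 -0.3595  0.0046] rpy [-1.7994e+02 -1.4000e-01 -5.6500e+01] n 4
[[-0.1, 0.3, -23.9], [-0.0, -0.001, 0.001], 0]
[[-0.1, 0.3, -23.9], [-0.0, -0.001, 0.001], 0]
[[-0.1, 0.3, -23.9], [-0.0, -0.001, 0.001], 0]
[[-0.1, 0.3, -23.9], [-0.0, -0.001, 0.001], 0]
```

View pics/z_w20.png

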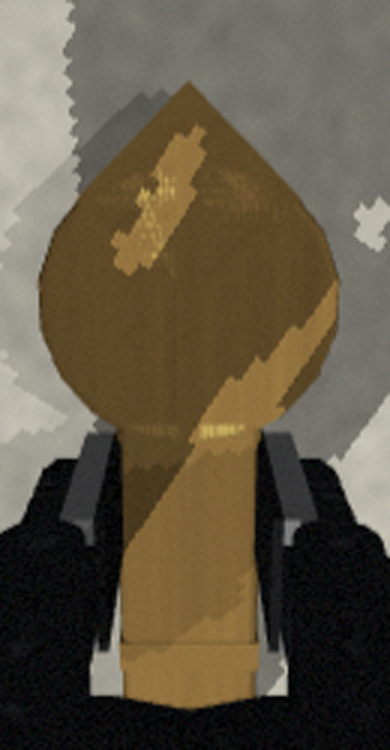

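move_arm:
  series:
    - [[0, 0, -6], [0, 0, 0], 0]
    - [[0, 0, -15], [0, 0, 0], 0]
    - [[0, 0, -25], [0, 0, 0], 0]
    - [[0, 0, -25], [0, 0, 0], 0]
    - [[0, 0, -20], [0, 0, 0], 0]
    - [[0, 0, 0], [0, 0, 0], 0]

```text
time_s: 23.0
position: [0.5386, -0.3587, 0.1019]
tool_rot: [-3.141, -0.001, -0.986]
force: [-0.2, 0.0, -2.8]
finger_gap: 0.024
```

```bash
python3 - <<'E'
from h import *
i,K,T=load("w20")
u=np.array([np.cos(np.radians(-56.5)),np.sin(np.radians(-56.5))])
t=pix2pl(K,T,(253.3,107.7),.014)[0];d=t[:2]-[.5392,-.3595];v=np.array([-u[1],u[0]]);print("tip in tool x,lefty",d@u,d@v)
i,K,T=load("w8")
p=pix2pl(K,T,np.array([(178,65),(38,677),(393,714)])/3+(350,0),.006);print(p.round(4))
d=p[0]-p[1];a=np.degrees(np.arctan2(d[1],d[0]));x=d/np.linalg.norm(d);print(np.linalg.norm(d),np.linalg.norm(p[1]-p[2]),a,((p[0]+p[2])/2).round(4))
plan(.545,-.19,.11,-8.5,n=9,claw=0)
E
```

```text
tip in tool x,lefty 0.07132188589325163 -0.001021310717627474
[[ 0.6371 -0.1479  0.006 ]
 [ 0.4596 -0.1224  0.006 ]
 [ 0.442  -0.2416  0.006 ]]
0.17924202568376915 0.1205805220700131 -8.174384529482195 [ 0.5395 -0.1947  0.006 ]
t 23.0 pos [ 0.5386 -0.3587  0.1019] rpy [-1.7995e+02 -5.0000e-02 -5.6500e+01] n 9
[[-15.2, -10.9, -0.9], [-0.0, -0.0, -0.093], 0]
[[-14.2, -12.3, -0.9], [-0.0, -0.0, -0.093], 0]
[[-13.0, -13.6, -0.9], [-0.0, -0.0, -0.093], 0]
[[-11.6, -14.7, -0.9], [-0.0, -0.0, -0.093], 0]
[[-10.2, -15.7, -0.9], [-0.0, -0.0, -0.093], 0]
[[-8.7, -16.6, -0.9], [-0.0, -0.0, -0.093], 0]
[[-7.1, -17.4, -0.9], [-0.0, -0.0, -0.093], 0]
[[-5.5, -17.9, -0.9], [-0.0, -0.0, -0.093], 0]
[[-3.8, -18.4, -0.9], [-0.0, -0.0, -0.093], 0]
```

move_arm:
  series:
    - [[-8, -6, 0], [0, 0, -0.06], 0]
    - [[-16, -12, 0], [0, 0, -0.1], 0]
    - [[-16, -13, 0], [0, 0, -0.1], 0]
    - [[-15, -15, 0], [0, 0, -0.1], 0]
    - [[-14, -16, 0], [0, 0, -0.1], 0]
    - [[-13, -17, 0], [0, 0, -0.1], 0]
    - [[-11, -18, 0], [0, 0, -0.1], 0]
    - [[-9, -19, 0], [0, 0, -0.1], 0]
    - [[-7, -16, 0], [0, 0, -0.06], 0]
    - [[-4, -10, 0], [0, 0, -0.02], 0]
    - [[0, 0, 0], [0, 0, 0], 0]
    - [[0, 0, 0], [0, 0, 0], 0]

```text
time_s: 24.2
position: [0.5146, -0.1681, 0.099]
tool_rot: [-3.142, 0.002, -0.115]
force: [0.0, -0.3, -2.9]
finger_gap: 0.0242
```

```bash
python3 - <<'E'
from h import *
i,K,T=snap('wrist','w21');
plan(.528,-.192,.09,-8.3,n=2,claw=0)
E
```

```text
t 24.25 pos [ 0.5146 -0.1682  0.0989] rpy [-1.7998e+02  1.1000e-01 -6.6000e+00] n 2
[[8.1, 11.1, 4.4], [-0.0, 0.001, 0.015], 0]
[[8.2, 10.9, 4.4], [-0.0, 0.001, 0.015], 0]
```

View pics/w21.png

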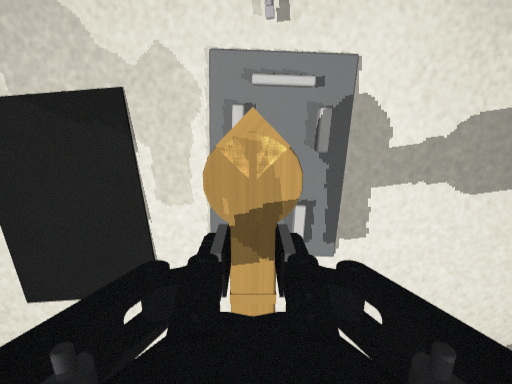

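```bash
python3 - <<'E'
from h import *
i,K,T=load('w21');zoom(i,200,35,370,265,"z_w21",2.6)
p=pix2pl(K,T,[(208.5,49),(358.5,55),(333,256)],.006);print(p.round(4))
d=p[1]-p[2];print(np.linalg.norm(d),np.linalg.norm(p[0]-p[1]),np.degrees(np.arctan2(d[1],d[0])),((p[0]+p[2])/2).round(4))
E
```

```text
[[ 0.6368 -0.1471  0.006 ]
 [ 0.6188 -0.2659  0.006 ]
 [ 0.4417 -0.2395  0.006 ]]
0.17910182391733476 0.1202120157372684 -8.495094557554644 [ 0.5392 -0.1933  0.006 ]
```

View pics/z_w21.png

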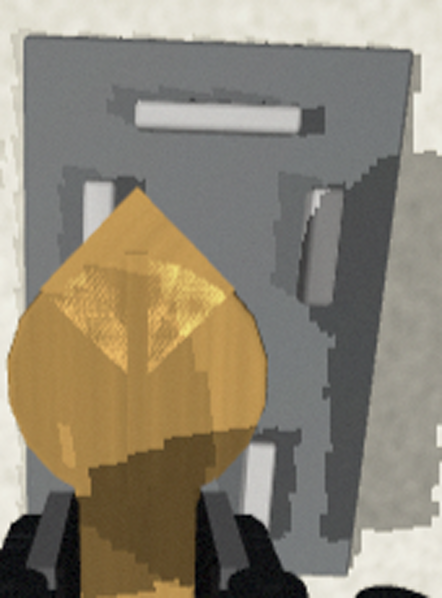

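move_arm:
  series:
    - [[5, 8, 5], [0, 0, 0.012], 0]
    - [[6, 10, 8], [0, 0, 0.012], 0]
    - [[2, 5, 9], [0, 0, 0.008], 0]
    - [[0, 0, 6], [0, 0, 0], 0]
    - [[0, 0, 3], [0, 0, 0], 0]
    - [[0, 0, 0], [0, 0, 0], 0]

```text
time_s: 24.85
position: [0.5254, -0.1986, 0.064]
tool_rot: [3.141, 0.002, -0.156]
force: [0.0, -0.1, -3.9]
finger_gap: 0.0241
```

```bash
python3 - <<'E'
from h import *
plan(.5271,-.1917,.04,-8.4,n=2,claw=0)
E
```

```text
t 24.85 pos [ 0.5254 -0.1986  0.064 ] rpy [ 1.7999e+02  1.3000e-01 -8.9500e+00] n 2
[[0.3, -3.5, 12.0], [0.0, 0.001, -0.005], 0]
[[0.3, -3.5, 12.0], [0.0, 0.001, -0.005], 0]
```

move_arm:
  series:
    - [[0, -3.5, 6], [0, 0, -0.005], 0]
    - [[0, -2.5, 10], [0, 0, -0.004], 0]
    - [[0, 0, 6], [0, 0, 0], 0]
    - [[0, 0, 0], [0, 0, 0], 0]
    - [[0, 0, 0], [0, 0, 0], 0]

```text
time_s: 25.35
position: [0.5261, -0.1908, 0.0399]
tool_rot: [-3.141, 0.003, -0.145]
force: [-0.5, 0.5, -3.5]
finger_gap: 0.0242
```

```bash
python3 - <<'E'
from h import *
i,K,T=snap('wrist','w22')
plan(.5271,-.1917,.03,-8.4,n=2,claw=0)
E
```

```text
t 25.4 pos [ 0.5261 -0.1908  0.0399] rpy [-1.7998e+02  1.7000e-01 -8.3100e+00] n 2
[[0.6, 0.4, 4.9], [-0.0, 0.001, 0.001], 0]
[[0.6, 0.4, 4.9], [-0.0, 0.001, 0.001], 0]
```

View pics/w22.png

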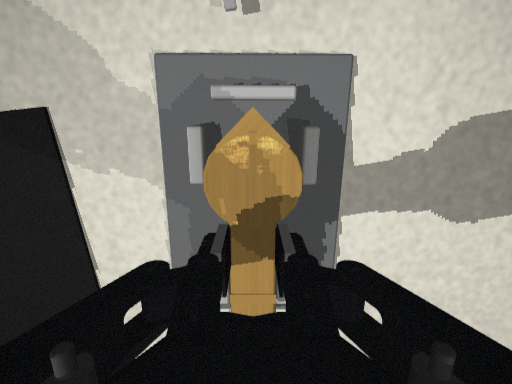

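move_arm:
  series:
    - [[0.5, 0.3, 7], [0, 0, 0], 0]
    - [[0.5, 0.3, 8], [0, 0, 0], 0]
    - [[0, 0, 6], [0, 0, 0], 0]
    - [[0, 0, 4], [0, 0, 0], 0]
    - [[0, 0, 1.5], [0, 0, 0], 0]
    - [[0, 0, 0], [0, 0, 0], 0]

```text
time_s: 26.0
position: [0.5274, -0.1921, 0.0114]
tool_rot: [3.141, 0.002, -0.145]
force: [-0.6, -0.3, -3.0]
finger_gap: 0.0244
```

```bash
python3 - <<'E'
from h import *
plan(.5271,-.1917,.0106,-8.4,n=2,claw=0)
print(read_state()['force'])
E
```

```text
t 26.0 pos [ 0.5274 -0.1921  0.0114] rpy [ 1.7999e+02  1.2000e-01 -8.3200e+00] n 2
[[-0.2, -0.2, 0.4], [0.0, 0.001, 0.001], 0]
[[-0.2, -0.2, 0.4], [0.0, 0.001, 0.001], 0]
[-0.6448179  -0.30737739 -2.95399934]
```

move_arm:
  series:
    - [[0, 0, 1.5], [0, 0, 0], 0]
    - [[0, 0, 1], [0, 0, 0], 0]
    - [[0, 0, 0], [0, 0, 0], 0]

```text
time_s: 26.3
position: [0.5278, -0.1923, 0.0111]
tool_rot: [3.141, 0.002, -0.145]
force: [0.3, 0.5, -4.3]
finger_gap: 0.024
```

move_arm:
  series:
    - [[0, 0, 0], [0, 0, 0], 35]
    - [[0, 0, 0], [0, 0, 0], 45]
    - [[0, 0, 0], [0, 0, 0], 60]
    - [[0, 0, 0], [0, 0, 0], 60]
    - [[0, 0, -6], [0, 0, 0], 60]
    - [[0, 0, -15], [0, 0, 0], 60]
    - [[0, 0, -25], [0, 0, 0], 60]
    - [[-10, 0, -30], [0, 0, 0], 80]
    - [[-15, 0, -30], [0, 0, 0], 100]
    - [[-10, 0, -20], [0, 0, 0], 100]
    - [[0, 0, 0], [0, 0, 0], 100]

```text
time_s: 27.4
position: [0.4946, -0.1884, 0.1491]
tool_rot: [3.138, -0.006, -0.145]
force: [-0.0, -0.6, -0.1]
finger_gap: 0.0853
```

```bash
python3 - <<'E'
from h import *
i,K,T=snap('wrist','w23')
i,K,T=snap('side','s23');zoom(i,160,120,360,330,'z_s23',3.5 if 0 else 2.8)
plan(.5271,-.1917,.0106,-8.4,n=2,claw=0)
E
```

```text
t 27.5 pos [ 0.4942 -0.1879  0.1462] rpy [ 1.7987e+02 -1.4000e-01 -8.2900e+00] n 4
[[8.2, -0.3, 33.9], [0.001, -0.001, 0.0], 0]
[[8.2, -0.3, 33.9], [0.001, -0.001, 0.0], 0]
[[8.2, -0.3, 33.9], [0.001, -0.001, 0.0], 0]
[[8.3, -0.3, 33.9], [0.001, -0.001, 0.0], 0]
```

View pics/w23.png

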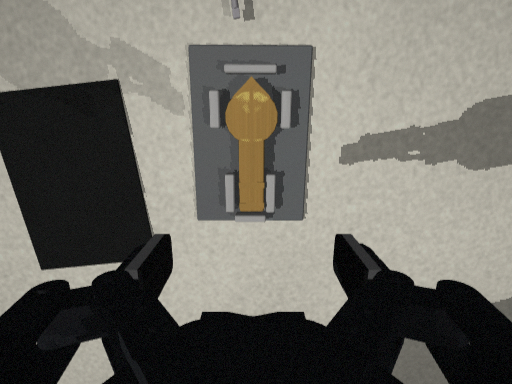

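View pics/z_s23.png

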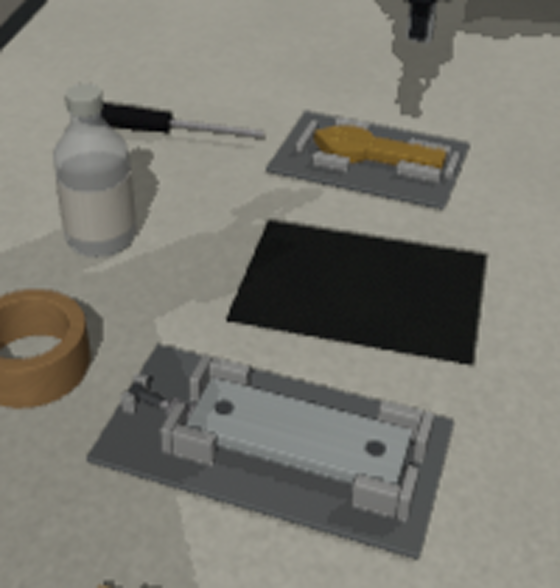

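```bash
python3 - <<'E'
from h import *
plan(.50,.165,.15,-7,n=10,claw=0)
E
```

```text
t 27.5 pos [ 0.4942 -0.1879  0.1462] rpy [ 1.7987e+02 -1.4000e-01 -8.2900e+00] n 10
[[-4.5, -35.0, -0.5], [0.0, -0.0, -0.002], 0]
[[-4.4, -35.0, -0.5], [0.0, -0.0, -0.002], 0]
[[-4.4, -35.0, -0.5], [0.0, -0.0, -0.002], 0]
[[-4.3, -35.0, -0.4], [0.0, -0.0, -0.002], 0]
[[-4.2, -35.0, -0.4], [0.0, -0.0, -0.002], 0]
[[-4.1, -35.1, -0.4], [0.0, -0.0, -0.002], 0]
[[-4.0, -35.1, -0.4], [0.0, -0.0, -0.002], 0]
[[-4.0, -35.1, -0.4], [0.0, -0.0, -0.002], 0]
[[-3.9, -35.1, -0.4], [0.0, -0.0, -0.002], 0]
[[-3.8, -35.1, -0.4], [0.0, -0.0, -0.002], 0]
```

move_arm:
  series:
    - [[-2, -16, 0], [0, 0, 0], 60]
    - [[-4, -32, 0], [0, 0, 0], 30]
    - [[-5, -38, 0], [0, 0, 0], 0]
    - [[-5, -38, 0], [0, 0, 0], 0]
    - [[-5, -38, 0], [0, 0, 0], 0]
    - [[-5, -38, 0], [0, 0, 0], 0]
    - [[-5, -38, 0], [0, 0, 0], 0]
    - [[-5, -38, 0], [0, 0, 0], 0]
    - [[-4, -38, 0], [0, 0, 0], 0]
    - [[-2, -24, 0], [0, 0, 0], 0]
    - [[0, -10, 0], [0, 0, 0], 0]
    - [[0, 0, 0], [0, 0, 0], 0]

```text
time_s: 28.7
position: [0.4928, 0.1863, 0.1297]
tool_rot: [3.142, 0.026, -0.145]
force: [-0.7, 0.7, -0.1]
finger_gap: -0.0002
```

```bash
python3 - <<'E'
from h import *
i,K,T=snap('wrist','w24')
plan(.54,.185,.06,-7,n=10,claw=0)
E
```

```text
t 28.75 pos [0.4926 0.1855 0.1295] rpy [179.98   1.52  -8.33] n 10
[[4.9, -0.6, 6.8], [0.0, 0.003, -0.002], 0]
[[4.9, -0.6, 6.8], [0.0, 0.003, -0.002], 0]
[[4.9, -0.6, 6.8], [0.0, 0.003, -0.002], 0]
[[4.8, -0.6, 6.9], [0.0, 0.003, -0.002], 0]
[[4.8, -0.6, 6.9], [0.0, 0.003, -0.002], 0]
[[4.8, -0.6, 6.9], [0.0, 0.003, -0.002], 0]
[[4.8, -0.6, 6.9], [0.0, 0.003, -0.002], 0]
[[4.8, -0.6, 6.9], [0.0, 0.003, -0.002], 0]
[[4.7, -0.5, 6.9], [0.0, 0.003, -0.002], 0]
[[4.7, -0.5, 6.9], [0.0, 0.003, -0.002], 0]
```

View pics/w24.png

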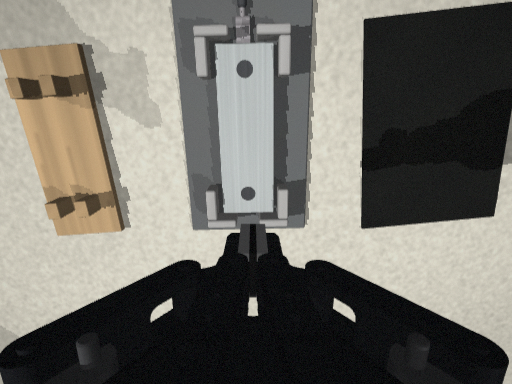

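```bash
python3 - <<'E'
from h import *
def tri(obs):
    A=[];b=[]
    for n,uv in obs:
        i,K,T=load(n);a=pix2pl(K,T,uv,0)[0];o=T[:3,3];d=(a-o)/np.linalg.norm(a-o);P=np.eye(3)-np.outer(d,d);A.append(P);b.append(P@o)
    A=np.vstack(A);b=np.hstack(b);x,r,_,_=np.linalg.lstsq(A,b,rcond=None);return x.round(4),np.sqrt(r).round(4)
print(tri([("w24",(244.5,69)),("s16",(240,265.5))]),tri([("w24",(248,193.5)),("s16",(294,280))]))
i,K,T=load("w24")
for z in(.022,.034):
    p=pix2pl(K,T,[(216.5,45),(272.5,45),(273.5,212),(223,213)],z);print(z,np.linalg.norm((p[0]+p[1]-p[2]-p[3])/2),np.linalg.norm(p[0]-p[1]),np.linalg.norm(p[2]-p[3]))
E
```

```text
(array([0.596 , 0.1779, 0.0208]), array([0.0005])) (array([0.4861, 0.1915, 0.0215]), array([0.0007]))
0.022 0.14936711165123215 0.04669846000884094 0.05021643787341425
0.034 0.14223212609069533 0.04446776254017475 0.047817693228977325
```

```bash
python3 -c "
from rig import *
print(sign_off())"
```

```text
the job is handed in; nothing more can be done
None
```

I handed the job in at about 29 s of the 72 s allowed, and no judging result is reported. By my checks everything asked for is done:

- **Mat:** I took the plate from the rack, stood it on the mat and let go. I then tipped it over with an open finger, so it lay flat and unheld on the mat.
- **Plate tray:** I picked the plate up across its width, laid it in the sprung tray and let go. Then I pressed it down with the closed fingers.
- **Finial:** I gripped it across the shank and laid it in the other tray, its pointed head in the wide end.

**Last checks:**
- **Plate:** seen from two cameras, both screw holes sit 21–22 mm above the bench, where the fully-down height is 22 mm. About ten seconds after I pressed it, the plate was still down, level and centred.
- **Finial:** it lies flat between all its blocks.
- **Bottle, tape and screwdriver:** I never moved near them, and the last side view showed nothing amiss, though I did not measure them.

**Did not agree:**
- **Pressing force:** the force readings showed almost nothing during the press, about 0.5 N where I expected about 9 N. I judged the latch by the measured heights instead.
- **Plate width:** one width measurement, at the plate's far end, came out about 3 mm short of 50 mm. It would be shorter still if the plate were up, so it does not suggest the pad had risen.

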